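# Lock the finished locks away behind the drop bar

## Task

Lock up the finished jobs: lift the square steel bar level and straight up out of the two U brackets in front of the small locker, pull its drawer open, and lay every padlock and lock cylinder that is on the bench flat on the drawer floor, side by side. Then push the drawer fully shut without slamming it and lower the bar back down fully home in both brackets. Leave the other things on the bench where they are.

Things in the scene. Friction and masses are not known exactly. Their poses are not given: they have to be found in the camera images.
- locker: Low grey steel drawer unit standing fixed on the bench, 160 deep (x), 258 wide (y), 95 high; origin under its centre, +x towards its back, so its front faces -x. Its flat top (rubber mat) is free and the bar can be put down there. On each side wall an arm carries an open-topped U bracket in front of the drawer. The drawer front's face is at x = -92.
- slot_left (a point): Middle of the slot floor of the left U bracket (locker frame: x -157, y +141, z 40); axes as the locker's. The slot is open upward and to both sides in y: 31 wide (x) between 5 thick legs, 30 deep, with lips flared outward on top (highest point z 80, locker frame); the strap is 24 wide (y).
- slot_right (a point): The same point of the right U bracket (y -141).
- drawer (a joint): Drawer: 0 shut, grows as it is pulled out towards the front (-x of the locker), 0.115 m fully open. About 2 N of friction, no catch or spring. While the bar is in the brackets the two drawer handles strike it after 5 mm.
- handle_left (a point): Middle of the left handle of the drawer, a bow of 10 thick round steel rod, level, 52 long along y, at 55 height; its rod stands 42 in front of the drawer face (37 clear behind the rod). It moves with the drawer; axes as the locker's. The drawer front's top edge is 89 high.
- handle_right (a point): The same point of the right handle, 140 to the right of the left one. The bar passes in front of both handles; between the handles there are 52 clear behind the bar.
- drawer_floor (a point): Centre of the drawer's inner floor (17 above the bench), moves with the drawer; axes as the locker's. The inner space is 140 (x, from -70 to +70) by 232 (y); side and back walls 30 high, the front panel stands 72 above the floor. With the drawer fully open the front 115 of it (x from -70 to +45) is open to above, the rest is under the locker's top. Room for three locks side by side in y, with their long side along x.
- bar_mid (a point): Centre of the loose drop bar, a straight 25 x 25 square steel tube 320 long along its own y, 0.42 kg, with a 34 x 34 x 4 plate on each end (328 over all). At the start it lies in both U brackets in front of the drawer, its centre 12.5 above the slot floors, its end plates just outside the brackets (7 play endways either way, 3 either way across). Own z is up.
- bar_end_a (a point): Point on the bar's axis at its +y end (the left end as found).
- bar_end_b (a point): Point on the bar's axis at its -y end.
- padlock_1_mid (a point): Larger padlock lying flat: centre of its block (43 along own x, 50 along y, 18 high), half-way up; the shackle sticks out to own +x, up to 56 from this point. Grip the block across its y; it may be absent (None)
- padlock_2_mid (a point): Smaller padlock lying flat: centre of its block (36 along own x, 42 along y, 15 high), half-way up; the shackle sticks out to own +x, up to 47 from this point. Grip the block across its y; it may be absent (None)
- cylinder_1_mid (a point): Shorter lock cylinder lying flat, 34 across (own x), 65 long (own y), 17 high; its centre. Grip it across its x; it may be absent (None)
- cylinder_2_mid (a point): Longer lock cylinder lying flat, 34 across (own x), 73 long (own y), 17 high; its centre. Grip it across its x; it may be absent (None)
- fob: Car key remote, 35 x 63 x 15; origin under its centre. To be left alone.
- eyeglass: Black eye loupe, 38 diameter, 32 high; origin under its centre. To be left alone.

How it is judged (in metres and radians):
On the way, in this order (a step that is already met when the one before it is completed fails the run):
1. the bar is raised straight up and level (within 0.2 rad), both ends clear above their brackets at once (z of each of bar_end_a, bar_end_b in the frame of locker above 0.085 m and x of bar_end_a in the frame of locker between -0.182 and -0.132 m and x of bar_end_b in the frame of locker between -0.182 and -0.132 m and angle between bar_mid's own y axis and vertical between 1.37 and 1.77 rad), for 0.2 s.
2. the drawer is pulled open by at least 100 mm (value of joint drawer above 0.1 m), for 0.2 s.
3. every lock lies flat on the drawer floor (x of padlock_1_mid in the frame of drawer_floor between -0.07 and 0.07 m and y of padlock_1_mid in the frame of drawer_floor between -0.116 and 0.116 m and z of padlock_1_mid in the frame of drawer_floor between -0.005 and 0.02 m and x of padlock_2_mid in the frame of drawer_floor between -0.07 and 0.07 m and y of padlock_2_mid in the frame of drawer_floor between -0.116 and 0.116 m and z of padlock_2_mid in the frame of drawer_floor between -0.005 and 0.02 m and x of cylinder_1_mid in the frame of drawer_floor between -0.07 and 0.07 m and y of cylinder_1_mid in the frame of drawer_floor between -0.116 and 0.116 m and z of cylinder_1_mid in the frame of drawer_floor between -0.005 and 0.02 m and x of cylinder_2_mid in the frame of drawer_floor between -0.07 and 0.07 m and y of cylinder_2_mid in the frame of drawer_floor between -0.116 and 0.116 m and z of cylinder_2_mid in the frame of drawer_floor between -0.005 and 0.02 m), for 0.2 s.
4. the drawer is shut with the locks in it (all of step 3 and value of joint drawer below 0.006 m), for 0.2 s.
At the end, for the whole second after the job is handed in: Every padlock and lock cylinder lies flat on the drawer floor, not on another (its centre less than 20 mm above the floor), the drawer is shut to within 6 mm, and the bar is at rest down in both brackets (both ends within about 5 mm of their seated height) (all of step 4 and z of bar_end_a in the frame of locker between 0.047 and 0.058 m and x of bar_end_a in the frame of locker between -0.164 and -0.15 m and z of bar_end_b in the frame of locker between 0.047 and 0.058 m and x of bar_end_b in the frame of locker between -0.164 and -0.15 m and y of bar_mid in the frame of locker between -0.012 and 0.012 m); the robot touches nothing.
It fails at once if the car remote is shifted by more than 30 mm (distance of fob from where it was at the start of the episode above 0.03 m).
It fails at once if the eye loupe is shifted by more than 30 mm (distance of eyeglass from where it was at the start of the episode above 0.03 m).
It fails at once if the drawer is slammed (shut faster than 0.4 m/s) (velocity of joint drawer below -0.4 m/s).
Of padlock_1, padlock_2, cylinder_1, cylinder_2 only 2 to 3 are there at a start; the rules pass over those that are not, and their reading is None.
At some moment in a run one of padlock_1, padlock_2, cylinder_1, cylinder_2 may be knocked a few centimetres aside while the robot is not near it.
Once in a run the grip may slacken for a moment while it holds something.
It also fails if it takes over 210 s, if anything falls off the work surface, if the arm or the gripper's body presses on something with over 40 N, if the wrist force passes 120 N, or if a joint passes its speed limit or range.

## Robot

A 6-joint arm with a two-finger parallel gripper is mounted at the origin on a cart in front of the work surface, level with it; the furniture and walls round the work are solid. World frame = base frame: x ahead of the robot, y to its left, z up, the work surface at z = 0. Lengths are in m, angles in degrees, forces in N, time in s.
With the tool pointing down it reaches from about 0.3 to 0.75 m from the base axis. Payload 8.5 kg.
Tool frame: the origin (TCP) lies midway between the tips of the shut fingers; the grasp point (between the pads) lies 19 mm behind it (env.hold_point_z is the distance from the TCP to the grasp point, in m); z points along the fingers, y is the line along which they close (so a half turn about z gives the same grasp; the last joint's range is limited). The gripper opens to 85 mm and grips with 20 to 120 N. Pads are 22 mm wide; open, the fingers measure 114 mm over their backs; the gripper's body (76 mm by 85 mm) begins 54 mm behind the grasp point. The pads swing forward as they close: fully open they stand 13 mm farther back than shut.
Start: joints at [53.153, 21.807, 74.336, -0, 83.858, -12.336], TCP at [0.228, 0.5, 0.195] pointing down, gripper open.
Joint ranges: [-178.18, 178.18], [-50.72, 133.34], [12.68, 142.11], [-81.47, 261.47], [9.98, 163.14], [-165.26, 165.26]. Speed limits (degrees/s): [136.94, 136.94, 180, 180, 180, 180].

## Interface

Orientations are given as a 3x3 rotation matrix whose columns are the frame's x, y, z axes.
In Python, from rig import observe, get_image, camera_info, env gives the robot as it stands.
- The arm moves only by the tool drive_tool, never from a script. Its arguments are lists of equal length, an entry for each row: "offset": the shift along the tool's x, y, z in units of 40 mm (1.0 is 40 mm), a list of three; "turn": the turn, a rotation vector about the tool's x, y, z in units of 6 degrees (1.0 is 6 degrees), a list of three; "hand": the opening, from 0 (shut) to 1 (fully open). A call has exactly 10 rows; each row shifts and turns the commanded pose from where the row before left it, along the tool's axes as they then stand; what a row does not reach is not made up. A row lasts 1/8 s, in which the tool goes at most 62.5 mm and 10.7 degrees, less where a joint would pass 70% of its speed; a pose out of reach is approached as far as the arm can. A call is refused whole if a number of a shift passes 1 or a number of a turn 1, either way. A call with a gripper value outside its range is refused whole. The fingers move at their own pace and stop on an object; "newtons" is the grip in N (left out, the last holds). Time passes only in rows, so rows that do not move let the fingers close, or fill a call up. It gives the time, the measured TCP pose, the force, the opening and the grip force at its end, in the units of the state.
- observe(): the state, without advancing time (a new reading comes with each control period).
- get_image(name): name is "scene" or "top" or "wrist"; returns the picture (420x560x3 uint8, blue, green, red); there is no depth.
- camera_info(name): a dict with "fx", "fy", "cx", "cy" (pixels), "world_to_cam" (4x4, takes a point from world to camera coordinates). Camera axes: x right, y down, z forward; pixel columns grow to the right and rows downward; lengths in m; the calibration is good to about 2 mm. A picture is of the moment at which its call begins: read the wrist's pose just before it. camera_info takes no time and is no camera call; for the wrist camera it gives the pose at the moment of the call.
- env.close_job(): hands the job in; it is judged then, once.
The state is a dict: "time_s": time; "q": joint angles; "qvel": joint speeds; "joint_efforts": joint torques, N m; "position": TCP position; "tool_rot": TCP orientation; "ft_force": force on the tool from outside, world axes, zero at the start; "wrist_torque": the same for the moment, N m; "grip_width": finger opening in m; "gripper_force": force on a finger pad.
Only numpy, scipy, OpenCV 4.12 (cv2) and the standard library are available. Lean on these libraries where they do the work, as an engineer would, in place of code of your own. Each camera call takes 0.05 s, during which the arm holds its last target. There are 200 camera calls.

## Working session

There is one attempt and no reset: what is moved stays moved. The work goes in short steps, Python scripts to look and compute and a tool call to move; the robot and the scene stay as the last step left them, time stands still between calls to the robot, and variables do not carry over. Pictures are saved under pics/ and viewed, at most 14 in all, crops included, and the job is handed in when it is done.

Besides the shell and the picture viewer there is one more tool, called after "Emit:" as name(argument=value, ...) on one line, values as JSON. drive_tool: Moves the arm, as the interface text tells. Its arguments: {"type":"object","properties":{"offset":{"type":"array"},"turn":{"type":"array"},"hand":{"type":"array"},"newtons":{"type":"number"}},"required":["offset","turn","hand"]}

```bash
mkdir -p pics; ls; cat > h.py <<'E'
import numpy as np,cv2
from rig import observe,get_image,camera_info,env
def snap(n,f):
    c=camera_info(n);im=get_image(n);cv2.imwrite('pics/'+f,im);return c,im
def ray(c,u,v,z):
    T=np.linalg.inv(np.array(c['world_to_cam']));d=T[:3,:3]@np.array([(u-c['cx'])/c['fx'],(v-c['cy'])/c['fy'],1]);o=T[:3,3]
    return (o+d*(z-o[2])/d[2]).round(4)
def proj(c,p):
    q=np.array(c['world_to_cam'])@np.r_[p,1];return (c['fx']*q[0]/q[2]+c['cx'],c['fy']*q[1]/q[2]+c['cy'])
E
python3 - <<'E'
from h import *
s=observe();print(s)
for n in('scene','top'):
    c,im=snap(n,n+'0.png');print(np.linalg.inv(c['world_to_cam']).round(3),c['fx'])
E
```

```text
pics
{'time_s': 0.0, 'q': array([ 5.31526039e+01,  2.18428715e+01,  7.43861132e+01,  3.24228850e-04,
        8.38582588e+01, -1.23373305e+01]), 'qvel': array([-0.06477951,  0.13795766, -0.14258415, -0.03279218, -0.0847617 ,
       -0.07396746]), 'joint_efforts': array([-2.31970720e-03, -4.48451436e+01, -2.31282449e+01, -2.99042758e-04,
        4.73162669e-03,  1.55913528e-05]), 'position': array([0.22796682, 0.50014328, 0.19458619]), 'tool_rot': array([[-9.09888000e-01,  4.14852969e-01, -9.17635322e-04],
       [ 4.14853852e-01,  9.09887249e-01, -1.21513313e-03],
       [ 3.30843094e-04, -1.48631960e-03, -9.99998841e-01]]), 'ft_force': array([-0.65506938, -0.36386632, -0.31807329]), 'wrist_torque': array([ 0.05078186,  0.02572159, -0.01074761]), 'gripper_force': 0.0, 'grip_width': 0.08524586363240533}
[[-0.888 -0.353  0.295  0.31 ]
 [-0.459  0.694 -0.554  0.34 ]
 [-0.009 -0.628 -0.778  0.791]
 [ 0.     0.     0.     1.   ]] 391.15470936091316
[[ 0.026 -0.983  0.182  0.345]
 [-0.999 -0.022  0.025 -0.179]
 [-0.02  -0.183 -0.983  1.196]
 [ 0.     0.     0.     1.   ]] 469.5721406642603
```

View pics/top0.png

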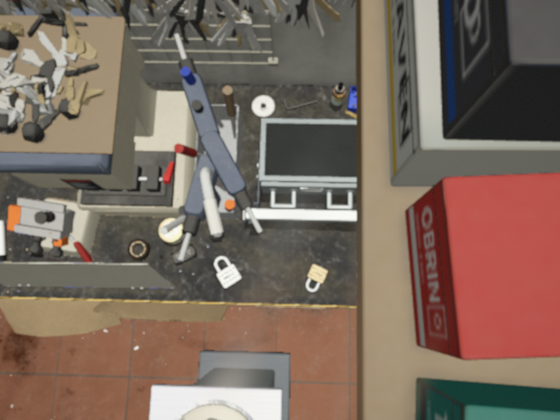

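View pics/scene0.png

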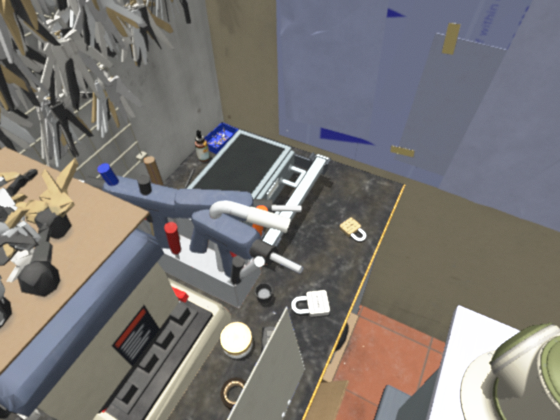

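```bash
python3 - <<'E'
from h import *
a=cv2.imread('pics/top0.png');b=cv2.imread('pics/scene0.png')
cv2.imwrite('pics/a.png',cv2.resize(a[75:315,120:365],None,fx=3.2,fy=2.5 if 0 else 2.5,interpolation=cv2.INTER_CUBIC)[:600,:784])
cv2.imwrite('pics/b.png',cv2.resize(b[110:350,150:410],None,fx=2.5,fy=2.5,interpolation=cv2.INTER_CUBIC))
c=camera_info('top')
for (u,v,z) in [(261,119,.095),(357,119,.095),(260,183,.095),(357,185,.095),(228,271,.009),(317,273,.009),(248,214,.065),(190,253,.03)]: print(u,v,ray(c,u,v,z))
E
```

```text
261 119 [ 0.8017 -0.0925  0.095 ]
357 119 [ 0.8059 -0.3304  0.095 ]
260 183 [ 0.6375 -0.0957  0.095 ]
357 185 [ 0.6375 -0.3299  0.095 ]
228 271 [ 0.4294 -0.0164  0.009 ]
317 273 [ 0.43   -0.2408  0.009 ]
248 214 [ 0.5663 -0.0667  0.065 ]
190 253 [0.4704 0.0782 0.03  ]
```

View pics/a.png

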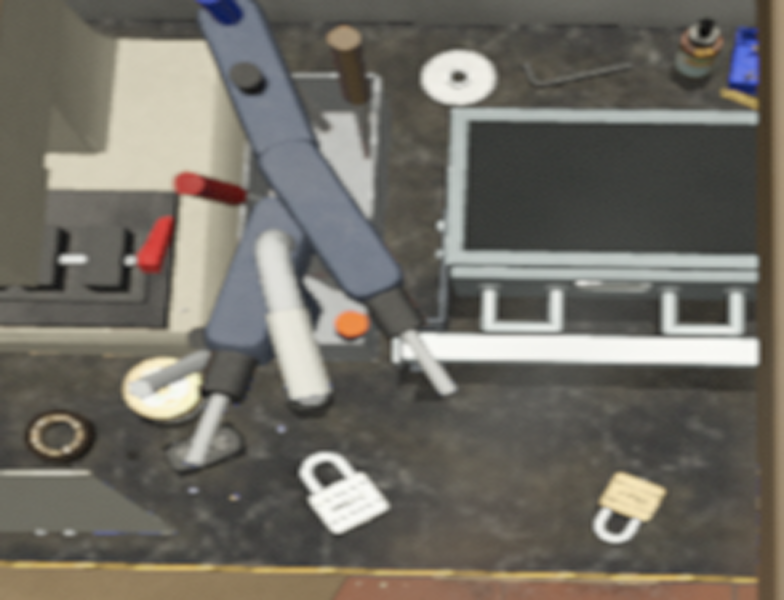

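View pics/b.png

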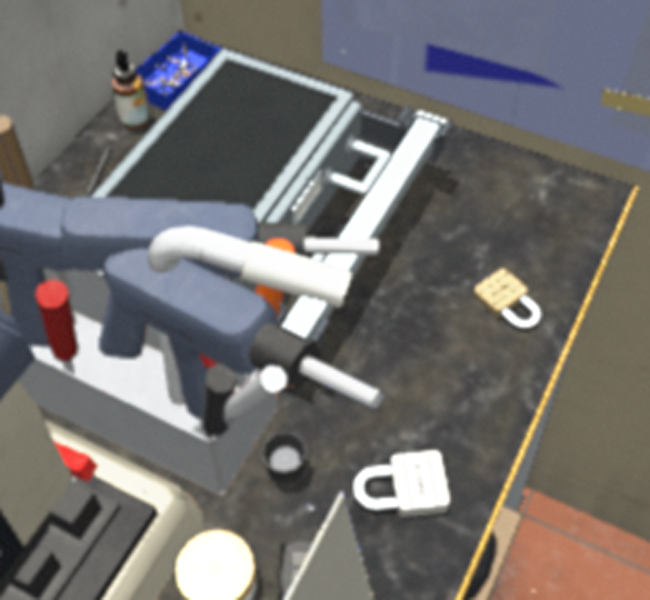

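```bash
cat >> h.py <<'E'
def tri(*l):
    A=np.zeros((3,3));b=np.zeros(3)
    R=[]
    for c,u,v in l:
        T=np.linalg.inv(np.array(c['world_to_cam']));d=T[:3,:3]@np.array([(u-c['cx'])/c['fx'],(v-c['cy'])/c['fy'],1]);d/=np.linalg.norm(d)
        P=np.eye(3)-np.outer(d,d);A+=P;b+=P@T[:3,3];R.append((P,T[:3,3]))
    x=np.linalg.solve(A,b);return x.round(4),[round(float(np.linalg.norm(P@(x-o))),4) for P,o in R]
E
python3 - <<'E'
from h import *
t=camera_info('top');s=camera_info('scene')
for n,a,b in [('rtip',(262.2,230.2),(301,208)),('ltip',(179.4,259),(300,270)),('grip end',(216,235),(288,226)),('orange',(229.5,204.5),(260,209)),('panel corner',(174,286),(286,309)),('p1 block',(229,275),(318,303)),('p2blk',(318,271),(350,228)),('redR',(194,152),(175,238))
,('bar near-left top',(244,209),(265,235))]: print(n,tri((t,*a),(s,*b)))
for n,u,v,z in [('loupe',264,294,.03),('fob?',270,340,.015),('barR end',322,158,.07),('barR',327,156,.07),('barR2',318,155,.07),('padl2',350,228,.0075),('padl1',318,303,.009)]: print(n,ray(s,u,v,z), proj(t,ray(s,u,v,z)))
print(ray(t,190,253,.015),ray(t,171,231,.03))
w=camera_info('wrist');print(np.linalg.inv(w['world_to_cam']).round(3),w['fx'])
E
```

```text
rtip (array([ 0.5062, -0.1112,  0.1818]), [0.0019, 0.0019])
ltip (array([0.4327, 0.0511, 0.2461]), [0.0018, 0.0018])
grip end (array([ 0.4869, -0.0199,  0.2427]), [0.0008, 0.0008])
orange (array([ 0.5556, -0.0422,  0.2259]), [0.0012, 0.0012])
panel corner (array([0.409 , 0.0844, 0.173 ]), [0.0273, 0.0273])
p1 block (array([ 0.4169, -0.0196,  0.0085]), [0.0026, 0.0026])
p2blk (array([ 0.4311, -0.2443, -0.0016]), [0.0048, 0.0048])
redR (array([0.6916, 0.0546, 0.1664]), [0.0027, 0.0027])
bar near-left top (array([ 0.5659, -0.0622,  0.112 ]), [0.003, 0.003])
loupe [0.5217 0.0234 0.03  ] (np.float64(212.89188520310313), np.float64(233.25397428149293))
fob? [0.4667 0.0997 0.015 ] (np.float64(182.71896984109458), np.float64(254.9301822975744))
barR end [ 0.5633 -0.3717  0.07  ] (np.float64(372.9425483849718), np.float64(217.5427207405392))
barR [ 0.5545 -0.3846  0.07  ] (np.float64(378.3132468360672), np.float64(221.22186295829832))
barR2 [ 0.5773 -0.3774  0.07  ] (np.float64(375.24007399277707), np.float64(211.9496723596726))
padl2 [ 0.4249 -0.2378  0.0075] (np.float64(315.7421259126652), np.float64(275.04766012258335))
padl1 [ 0.4143 -0.0196  0.009 ] (np.float64(228.99671362447975), np.float64(277.0600845015193))
[0.472  0.0815 0.015 ] [0.525  0.1298 0.03  ]
[[ 0.415  0.869  0.27   0.159]
 [ 0.91  -0.396 -0.124  0.531]
 [-0.001  0.298 -0.955  0.373]
 [ 0.     0.     0.     1.   ]] 308.96963402517446
```

Emit:
drive_tool(offset=[[0,0,-0.6],[0,0,-0.6],[0,0,-0.6],[0,0,-0.6],[0,0,-0.6],[0,0,-0.6],[0,0,-0.6],[0,0,-0.6],[0,0,-0.6],[0,0,-0.6]], turn=[[0,0,1],[0,0,1],[0,0,1],[0,0,1],[0,0,1],[0,0,1],[0,0,1],[0,0,1],[0,0,1],[0,0,1]], hand=[1,1,1,1,1,1,1,1,1,1])

```text
time_s: 1.35
position: [0.2281, 0.5003, 0.4357]
tool_rot: [[-0.092, 0.996, -0.0], [0.996, 0.092, -0.001], [-0.001, -0.001, -1.0]]
ft_force: [0.1, -0.2, -0.8]
grip_width: 0.0856
gripper_force: 0.0
```

```bash
cat >> h.py <<'E'
def st():
    s=observe();R=np.array(s['tool_rot']);print('t',round(s['time_s'],2),'p',s['position'].round(4),'q',np.array(s['q']).round(1),'F',s['ft_force'].round(1),'w',round(s['grip_width'],4),'gf',round(s['gripper_force'],1),'yaw x-axis',round(np.degrees(np.arctan2(R[1,0],R[0,0])),2),'tz',R[:,2].round(3));return s,R
def plan(target,yaw=None):
    "total offset in present tool axes, in units; total turn about tool z in units (yaw of tool x axis, deg)"
    s,R=st();print('off units',(R.T@(np.array(target)-s['position'])/.04).round(2))
    if yaw is not None:
        d=(np.degrees(np.arctan2(R[1,0],R[0,0]))-yaw+180)%360-180;print('turn z units',round(d/6,2))
        c,sn=np.cos(np.radians(yaw)),np.sin(np.radians(yaw));T=np.array([[c,sn,0],[sn,-c,0],[0,0,-1]])
        print('full turn rotvec units',np.round(np.degrees(cv2.Rodrigues(R.T@T)[0].ravel())/6,2))
        print('off after turn',(T.T@(np.array(target)-s['position'])/.04).round(2))
E
python3 -c "
from h import *
plan([.40,-.2,.43],90)"
```

```text
t 1.35 p [0.2281 0.5003 0.4357] q [ 53.2  20.1  38.6  -0.  121.4  47.9] F [ 0.1 -0.2 -0.8] w 0.0856 gf 0.0 yaw x-axis 95.29 tz [-0.    -0.001 -1.   ]
off units [-17.83   2.66   0.15]
turn z units 0.88
full turn rotvec units [-0.    0.01  0.88]
off after turn [-17.51   4.3    0.14]
```

Emit:
drive_tool(offset=[[-1,0.1,0],[-1,0.23,0],[-1,0.23,0],[-1,0.23,0],[-1,0.23,0],[-1,0.23,0],[-1,0.23,0],[-1,0.23,0],[-1,0.23,0],[-1,0.23,0]], turn=[[0,0,0.88],[0,0,0],[0,0,0],[0,0,0],[0,0,0],[0,0,0],[0,0,0],[0,0,0],[0,0,0],[0,0,0]], hand=[1,1,1,1,1,1,1,1,1,1])

```text
time_s: 2.6
position: [0.32, 0.1, 0.435]
tool_rot: [[-0.004, 1.0, -0.0], [1.0, 0.004, 0.0], [0.0, -0.0, -1.0]]
ft_force: [-0.2, 0.6, 0.3]
grip_width: 0.0853
gripper_force: 0.0
```

Emit:
drive_tool(offset=[[-1,0.3,0],[-1,0.3,0],[-1,0.3,0],[-1,0.3,0],[-1,0.3,0],[-1,0.3,0],[-0.7,0.3,0],[-0.5,0.1,0],[0,0,0],[0,0,0]], turn=[[0,0,0],[0,0,0],[0,0,0],[0,0,0],[0,0,0],[0,0,0],[0,0,0],[0,0,0],[0,0,0],[0,0,0]], hand=[1,1,1,1,1,1,1,1,1,1])

```text
time_s: 3.85
position: [0.4089, -0.1855, 0.4356]
tool_rot: [[-0.004, 1.0, 0.001], [1.0, 0.004, -0.0], [-0.0, 0.001, -1.0]]
ft_force: [0.1, 1.0, 0.7]
grip_width: 0.0852
gripper_force: 0.0
```

```bash
python3 -c "
from h import *
st()
c,im=snap('wrist','w1.png')
c,im=snap('top','t1.png')
"
```

```text
t 3.85 p [ 0.4089 -0.1855  0.4356] q [-39.6   7.9  55.2   0.  116.9 -39.8] F [0.1 1.  0.7] w 0.0852 gf 0.0 yaw x-axis 90.24 tz [ 0.001 -0.    -1.   ]
```

View pics/w1.png

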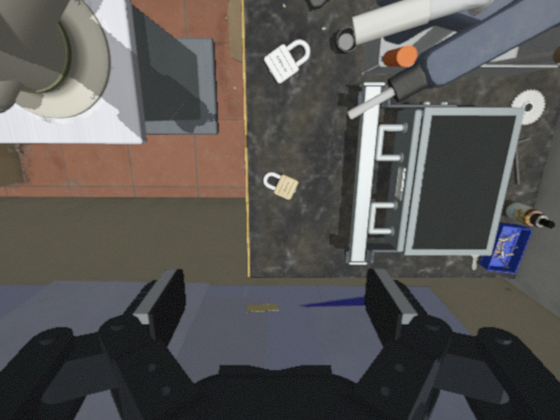

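```bash
python3 -c "
from h import *
c=camera_info('wrist')
for n,u,v,z in [('FL',428,107,.095),('BL',522,107,.095),('BR',503,255,.095),('FR',409,253,.095),('barL',372,83,.07),('barR',357,263,.07),('barmid',366,165,.065),('p1',284,66,.018),('p1shackle',305,48,.01),('p2',288,187,.015),('p2sh',268,178,.008),('rodL tip',350,115,.18),('loupe',317,2,.03),('wall',300,278,0),('edge',247,200,0),('h1',381,145,.055),('h2',374,219,.055)]: print(n,ray(c,u,v,z))
print(tri((camera_info('top'),262.2,230.2),(c,350,115)), tri((camera_info('top'),216,235),(c,346,40)))
"
```

```text
FL [ 0.6523 -0.0941  0.095 ]
BL [ 0.8018 -0.0934  0.095 ]
BR [ 0.8295 -0.3506  0.095 ]
FR [ 0.6561 -0.3474  0.095 ]
barL [ 0.5671 -0.0568  0.07  ]
barR [ 0.5698 -0.3804  0.07  ]
barmid [ 0.5711 -0.191   0.065 ]
p1 [ 0.4247 -0.0247  0.018 ]
p1shackle [0.4614 0.0054 0.01  ]
p2 [ 0.4357 -0.2425  0.015 ]
p2sh [ 0.396 -0.226  0.008]
rodL tip [ 0.5094 -0.1074  0.18  ]
loupe [0.4769 0.069  0.03  ]
wall [ 0.4667 -0.4525  0.    ]
edge [ 0.3526 -0.2734  0.    ]
h1 [ 0.5974 -0.157   0.055 ]
h2 [ 0.5989 -0.2952  0.055 ]
(array([ 0.5116, -0.1085,  0.1659]), [0.0016, 0.0016]) (array([ 0.5045, -0.0051,  0.1339]), [0.0039, 0.0039])
```

```bash
python3 -c "
from h import *
plan([.569,-.225,.15],90)
"
```

```text
t 3.95 p [ 0.4089 -0.1854  0.4358] q [-39.6   7.9  55.2   0.  116.9 -39.8] F [-0.1 -0.9  0.1] w 0.0856 gf 0.0 yaw x-axis 90.27 tz [ 0.001 -0.001 -1.   ]
off units [-1.    3.99  7.15]
turn z units 0.05
full turn rotvec units [0.01 0.01 0.05]
off after turn [-0.99  4.    7.14]
```

Emit:
drive_tool(offset=[[-0.1,0.4,0.7],[-0.1,0.4,0.7],[-0.1,0.4,0.7],[-0.1,0.4,0.7],[-0.1,0.4,0.7],[-0.1,0.4,0.7],[-0.1,0.4,0.75],[-0.1,0.5,0.75],[-0.1,0.4,0.7],[-0.1,0.3,0.7]], turn=[[0,0,0.05],[0,0,0],[0,0,0],[0,0,0],[0,0,0],[0,0,0],[0,0,0],[0,0,0],[0,0,0],[0,0,0]], hand=[0.8,0.8,0.8,0.8,0.8,0.8,0.8,0.8,0.8,0.8])

```text
time_s: 5.2
position: [0.5698, -0.2258, 0.1507]
tool_rot: [[0.0, 1.0, 0.001], [1.0, -0.0, -0.0], [-0.0, 0.001, -1.0]]
ft_force: [0.1, -0.6, -0.7]
grip_width: 0.0686
gripper_force: 0.0
```

```bash
python3 -c "
from h import *
plan([.569,-.225,.034],90)
c,im=snap('wrist','w2.png');c,im=snap('scene','s2.png')
"
```

```text
t 5.2 p [ 0.5698 -0.2258  0.1507] q [-32.7  30.   68.1   0.   81.9 -32.7] F [ 0.1 -0.6 -0.7] w 0.0686 gf 0.0 yaw x-axis 89.97 tz [ 0.001 -0.    -1.   ]
off units [ 0.02 -0.02  2.92]
turn z units -0.0
full turn rotvec units [ 0.01  0.   -0.  ]
off after turn [ 0.02 -0.02  2.92]
```

View pics/w2.png

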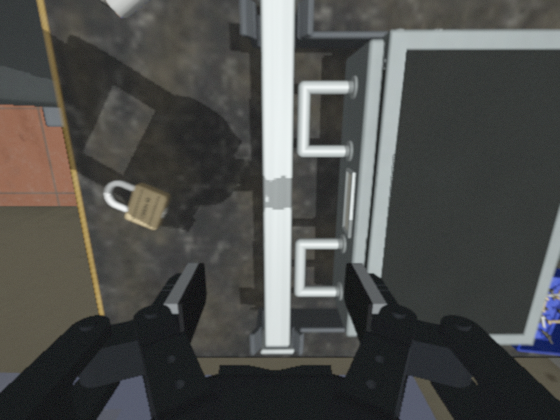

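```bash
python3 -c "
from h import *
c=camera_info('wrist')
for n,u,v,z in [('barL',279,60,.065),('bar mid',278,192,.065),('barR',278,330,.065),('barR plate',278,351,.06),('bracket L inner',275,40,.08),('h1a',306,86,.055),('h1b',306,152,.055),('h2a',301,243,.055),('h2b',301,292,.055),('p2',150,206,.015),('p2sh tip',107,190,.008),('lockFL',394,32,.095),('lockFR',384,340,.095)]: print(n,ray(c,u,v,z))
"
```

```text
barL [ 0.5715 -0.1082  0.065 ]
bar mid [ 0.5709 -0.2122  0.065 ]
barR [ 0.5713 -0.3541  0.065 ]
barR plate [ 0.5714 -0.384   0.06  ]
bracket L inner [ 0.5684 -0.0977  0.08  ]
h1a [ 0.5937 -0.1258  0.055 ]
h1b [ 0.5952 -0.179   0.055 ]
h2a [ 0.5929 -0.2641  0.055 ]
h2b [ 0.5942 -0.3169  0.055 ]
p2 [ 0.4369 -0.239   0.015 ]
p2sh tip [ 0.3904 -0.2234  0.008 ]
lockFL [ 0.6475 -0.0963  0.095 ]
lockFR [ 0.6662 -0.3412  0.095 ]
```

Emit:
drive_tool(offset=[[0,0.03,0.4],[0.07,0,0.4],[0,0,0.4],[0,0,0.4],[0,0,0.4],[0,0,0.4],[0,0,0.3],[0,0,0.2],[0,0,0.02],[0,0,0]], turn=[[0,0,0],[0,0,0],[0,0,0],[0,0,0],[0,0,0],[0,0,0],[0,0,0],[0,0,0],[0,0,0],[0,0,0]], hand=[0.8,0.8,0.8,0.8,0.8,0.8,0.8,0.8,0.8,0.8])

```text
time_s: 6.55
position: [0.5705, -0.2239, 0.0348]
tool_rot: [[0.002, 1.0, 0.001], [1.0, -0.002, -0.0], [-0.0, 0.001, -1.0]]
ft_force: [0.1, 0.3, 0.2]
grip_width: 0.0684
gripper_force: 0.0
```

Emit:
drive_tool(offset=[[0,0,0],[0,0,0],[0,0,0],[0,0,0],[0,0,0],[0,0,0],[0,0,0],[0,0,0],[0,0,0],[0,0,0]], turn=[[0,0,0],[0,0,0],[0,0,0],[0,0,0],[0,0,0],[0,0,0],[0,0,0],[0,0,0],[0,0,0],[0,0,0]], hand=[0.5,0.4,0.3,0.2,0.2,0.2,0.2,0.2,0.2,0.2], newtons=70)

```text
time_s: 7.8
position: [0.5703, -0.2238, 0.0344]
tool_rot: [[0.002, 1.0, 0.0], [1.0, -0.002, -0.0], [-0.0, 0.0, -1.0]]
ft_force: [0.7, -0.1, -0.6]
grip_width: 0.0172
gripper_force: 0.0
```

```bash
python3 -c "
from h import *
c,im=snap('wrist','w3.png')
c2,im2=snap('scene','s3.png')
cv2.imwrite('pics/c3.png',np.hstack([cv2.resize(im,(400,300)),cv2.resize(im2[100:310,180:460],(400,300))]))
st()
"
```

```text
t 7.9 p [ 0.5703 -0.2238  0.0344] q [-32.5  36.6  76.8  -0.   66.7 -32.4] F [ 0.1 -0.9 -0.5] w 0.0169 gf 0.0 yaw x-axis 89.91 tz [-0. -0. -1.]
```

View pics/c3.png

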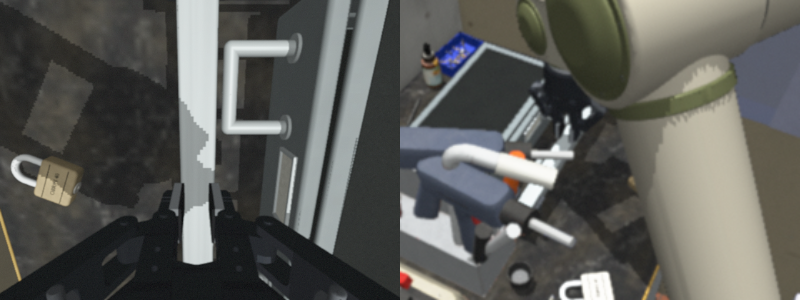

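```bash
python3 -c "
from h import *
c=camera_info('wrist')
for x in (.5585,.5835):
  for y in (-.1,-.15,-.19,-.213): print(x,y,np.round(proj(c,[x,y,.065]),0))
for z in (.034,.053,.075): print(np.round(proj(c,[.5703-.0085,-.213,z]),0),np.round(proj(c,[.5703+.0085,-.213,z]),0))
im=cv2.imread('pics/w3.png');cv2.imwrite('pics/c4.png',cv2.resize(im[200:400,180:380],None,fx=3,fy=3))
"
```

```text
0.5585 -0.1 [246.  -8.]
0.5585 -0.15 [249. 120.]
0.5585 -0.19 [251. 204.]
0.5585 -0.213 [252. 247.]
0.5835 -0.1 [307.  -8.]
0.5835 -0.15 [304. 120.]
0.5835 -0.19 [302. 204.]
0.5835 -0.213 [300. 247.]
[261. 227.] [289. 227.]
[260. 238.] [290. 238.]
[258. 255.] [292. 255.]
```

View pics/c4.png

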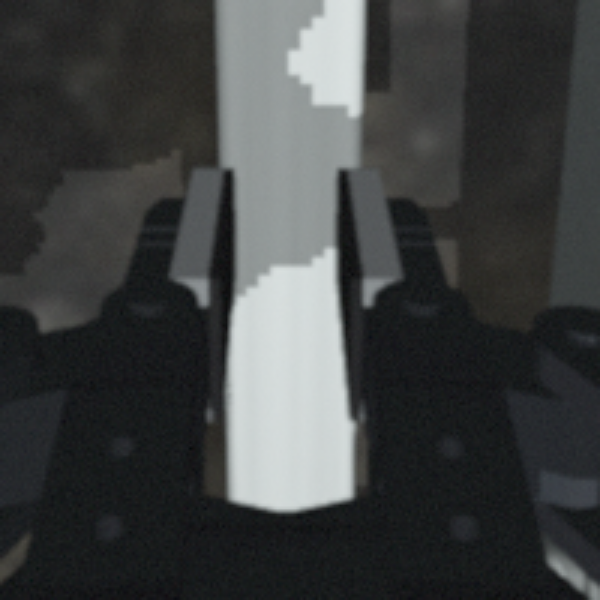

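Emit:
drive_tool(offset=[[0,0,0],[0,0,0],[0,0,0],[0,0,0],[0,0,0.1],[0,0,0.1],[0,0,0.1],[0,0,0.1],[0,0,0.1],[0,0,0]], turn=[[0,0,0],[0,0,0],[0,0,0],[0,0,0],[0,0,0],[0,0,0],[0,0,0],[0,0,0],[0,0,0],[0,0,0]], hand=[0.8,0.8,0.8,0.8,0.8,0.8,0.8,0.8,0.8,0.8])

```text
time_s: 9.15
position: [0.5701, -0.2237, 0.014]
tool_rot: [[0.002, 1.0, -0.001], [1.0, -0.002, 0.0], [0.0, -0.001, -1.0]]
ft_force: [-0.3, -0.6, -1.1]
grip_width: 0.068
gripper_force: 0.0
```

```bash
python3 -c "
from h import *
print(env.hold_point_z);st()
c,im=snap('wrist','w4.png')
cv2.imwrite('pics/c5.png',im)
w=np.linalg.inv(c['world_to_cam']);print(w.round(3))
"; tail -5 h.py >/dev/null
```

```text
0.0187
t 9.15 p [ 0.5701 -0.2237  0.014 ] q [-32.5  38.   77.9  -0.   64.2 -32.4] F [-0.3 -0.6 -1.1] w 0.068 gf 0.0 yaw x-axis 89.91 tz [-0.001  0.    -1.   ]
[[ 1.    -0.001 -0.001  0.57 ]
 [-0.002 -0.955 -0.297 -0.149]
 [-0.     0.297 -0.955  0.192]
 [ 0.     0.     0.     1.   ]]
```

View pics/c5.png

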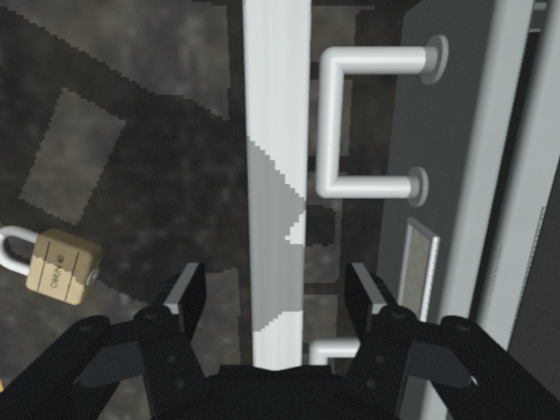

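Emit:
drive_tool(offset=[[0,0,0.1],[0,0,0.1],[0,0,0.1],[0,0,0.1],[0,0,0.05],[0,0,0],[0,0,0],[0,0,0],[0,0,0],[0,0,0]], turn=[[0,0,0],[0,0,0],[0,0,0],[0,0,0],[0,0,0],[0,0,0],[0,0,0],[0,0,0],[0,0,0],[0,0,0]], hand=[0.8,0.8,0.8,0.8,0.8,0.6,0.5,0.4,0.3,0.2], newtons=70)

```text
time_s: 10.45
position: [0.5707, -0.2238, -0.0034]
tool_rot: [[0.002, 1.0, 0.001], [1.0, -0.002, -0.0], [-0.0, 0.001, -1.0]]
ft_force: [2.0, 0.6, 0.7]
grip_width: 0.024
gripper_force: 69.4
```

Emit:
drive_tool(offset=[[0,0,0],[0,0,0],[0,0,0],[0,0,0],[0,0,0],[0,0,0],[0,0,0],[0,0,0],[0,0,0],[0,0,0]], turn=[[0,0,0],[0,0,0],[0,0,0],[0,0,0],[0,0,0],[0,0,0],[0,0,0],[0,0,0],[0,0,0],[0,0,0]], hand=[0.1,0.1,0.1,0.1,0.1,0.1,0.1,0.1,0.1,0.1], newtons=80)

```text
time_s: 11.7
position: [0.5706, -0.2238, -0.0034]
tool_rot: [[0.002, 1.0, 0.001], [1.0, -0.002, -0.0], [-0.0, 0.001, -1.0]]
ft_force: [5.0, 0.4, 4.0]
grip_width: 0.0239
gripper_force: 78.4
```

Emit:
drive_tool(offset=[[0,0,-0.1],[0,0,-0.2],[0,0,-0.2],[0,0,-0.2],[0,0,-0.2],[0,0,-0.2],[0,0,-0.2],[0,0,-0.2],[0,0,-0.1],[0,0,0]], turn=[[0,0,0],[0,0,0],[0,0,0],[0,0,0],[0,0,0],[0,0,0],[0,0,0],[0,0,0],[0,0,0],[0,0,0]], hand=[0.1,0.1,0.1,0.1,0.1,0.1,0.1,0.1,0.1,0.1])

```text
time_s: 12.95
position: [0.5704, -0.2238, 0.0607]
tool_rot: [[0.002, 1.0, 0.0], [1.0, -0.002, -0.0], [-0.0, 0.0, -1.0]]
ft_force: [-0.3, -0.5, -4.7]
grip_width: 0.0241
gripper_force: 78.6
```

```bash
python3 -c "
from h import *
st()
c,im=snap('wrist','w5.png');c2,im2=snap('top','t5.png')
cv2.imwrite('pics/c6.png',np.hstack([cv2.resize(im,(400,300)),cv2.resize(im2[75:285,100:380],(400,300))]))
"
```

```text
t 12.95 p [ 0.5704 -0.2238  0.0607] q [-32.5  34.8  75.2  -0.   70.  -32.4] F [-0.3 -0.5 -4.7] w 0.0241 gf 78.6 yaw x-axis 89.91 tz [ 0. -0. -1.]
```

View pics/c6.png

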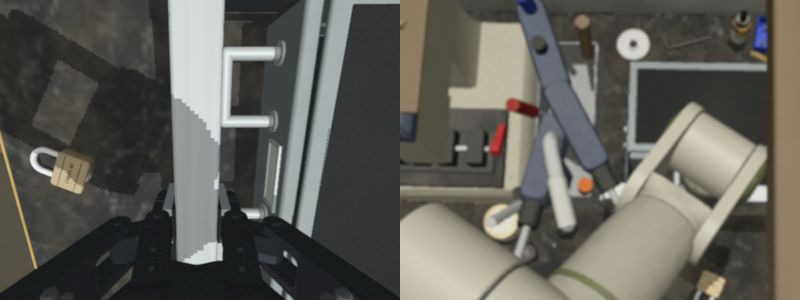

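Emit:
drive_tool(offset=[[-0.2,0,-0.05],[-0.2,0,-0.05],[-0.2,0.2,0],[-0.05,0.4,0],[0,0.5,0],[0,0.5,0],[0,0.5,0],[0,0.5,0],[0,0.3,0],[0,0.1,0]], turn=[[0,0,0],[0,0,0],[0,0,0],[0,0,0],[0,0,0],[0,0,0],[0,0,0],[0,0,0],[0,0,0],[0,0,0]], hand=[0.1,0.1,0.1,0.1,0.1,0.1,0.1,0.1,0.1,0.1])

```text
time_s: 14.3
position: [0.6909, -0.2501, 0.0637]
tool_rot: [[0.001, 1.0, -0.0], [1.0, -0.001, 0.0], [0.0, -0.0, -1.0]]
ft_force: [-1.4, 0.6, -4.4]
grip_width: 0.0238
gripper_force: 79.0
```

Emit:
drive_tool(offset=[[0,0,0],[0,0,0.05],[0,0,0.05],[0,0,0.05],[0,0,0.05],[0,0,0.03],[0,0,0.03],[0,0,0.02],[0,0,0],[0,0,0]], turn=[[0,0,0],[0,0,0],[0,0,0],[0,0,0],[0,0,0],[0,0,0],[0,0,0],[0,0,0],[0,0,0],[0,0,0]], hand=[0.1,0.1,0.1,0.1,0.1,0.1,0.1,0.1,0.1,0.1])

```text
time_s: 15.55
position: [0.6903, -0.2501, 0.059]
tool_rot: [[0.001, 1.0, 0.003], [1.0, -0.001, -0.003], [-0.003, 0.003, -1.0]]
ft_force: [-12.8, 4.8, 23.9]
grip_width: 0.0242
gripper_force: 95.5
```

Emit:
drive_tool(offset=[[0,0,-0.1],[0,0,-0.05],[0,0,0],[0,0,0],[0,0,0],[0,0,0],[0,0,0],[0,0,0],[0,0,0],[0,0,0]], turn=[[0,0,0],[0,0,0],[0,0,0],[0,0,0],[0,0,0],[0,0,0],[0,0,0],[0,0,0],[0,0,0],[0,0,0]], hand=[0.1,0.1,0.1,0.32,0.33,0.35,0.37,0.4,0.4,0.4], newtons=40)

```text
time_s: 16.8
position: [0.6902, -0.2499, 0.0592]
tool_rot: [[0.002, 1.0, -0.0], [1.0, -0.002, 0.0], [0.0, -0.0, -1.0]]
ft_force: [0.1, 0.7, 0.5]
grip_width: 0.034
gripper_force: 0.0
```

```bash
python3 -c "
from h import *
plan([.69,-.25,.25],90)
c,im=snap('wrist','w6.png')
"
```

```text
t 16.8 p [ 0.6902 -0.2499  0.0592] q [-29.1  46.5  50.8  -0.   82.7 -29. ] F [0.1 0.7 0.5] w 0.034 gf 0.0 yaw x-axis 89.91 tz [-0.  0. -1.]
off units [-0.   -0.01 -4.77]
turn z units -0.01
full turn rotvec units [-0.   -0.   -0.01]
off after turn [-0.   -0.01 -4.77]
```

Emit:
drive_tool(offset=[[0,0,-0.4],[0,0,-0.6],[0,0,-0.6],[0,-0.2,0],[-0.2,-0.4,0],[-0.3,-0.6,0],[-0.3,-0.6,0],[-0.2,-0.4,0],[-0.02,-0.2,0],[0,0,0]], turn=[[0,0,0],[0,0,0],[0,0,0],[0,0,0],[0,0,0],[0,0,0],[0,0,0],[0,0,0],[0,0,0],[0,0,0]], hand=[0.4,0.4,0.4,0.4,0.4,0.4,0.4,0.4,0.4,0.4])

```text
time_s: 18.1
position: [0.5938, -0.2903, 0.1231]
tool_rot: [[0.002, 1.0, -0.0], [1.0, -0.002, 0.0], [0.0, -0.0, -1.0]]
ft_force: [-0.1, -0.5, -1.2]
grip_width: 0.0338
gripper_force: 0.0
```

```bash
python3 -c "
from h import *
plan([.594,-.2905,.0],90)
c,im=snap('wrist','w7.png')
"
```

```text
t 18.1 p [ 0.5938 -0.2903  0.1231] q [-36.3  36.1  61.4   0.   82.6 -36.2] F [-0.1 -0.5 -1.2] w 0.0338 gf 0.0 yaw x-axis 89.89 tz [-0.  0. -1.]
off units [-0.01  0.01  3.08]
turn z units -0.02
full turn rotvec units [-0.   -0.   -0.02]
off after turn [-0.    0.    3.08]
```

View pics/w7.png

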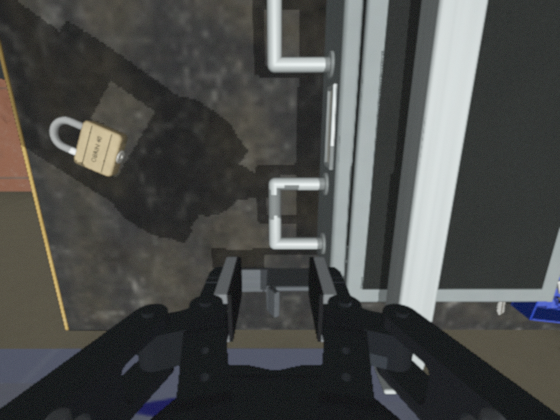

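Emit:
drive_tool(offset=[[0,0,0.4],[0,0,0.5],[0,0,0.5],[0,0,0.5],[0,0,0.4],[0,0,0.4],[0,0,0.3],[0,0,0.08],[0,0,0],[0,0,0]], turn=[[0,0,0],[0,0,0],[0,0,0],[0,0,0],[0,0,0],[0,0,0],[0,0,0],[0,0,0],[0,0,0],[0,0,0]], hand=[0.4,0.4,0.4,0.4,0.4,0.4,0.4,0.4,0.3,0.05])

```text
time_s: 19.4
position: [0.5936, -0.2921, 0.0047]
tool_rot: [[0.001, 1.0, 0.0], [1.0, -0.001, -0.005], [-0.005, 0.0, -1.0]]
ft_force: [-29.2, -2.2, 35.0]
grip_width: 0.0091
gripper_force: 25.2
```

Emit:
drive_tool(offset=[[0,0,0],[0,0,0],[0,0,0],[0,0,0],[0,-0.1,0],[0,-0.1,0],[0,-0.1,0],[0,-0.2,0],[0,-0.2,0],[0,-0.2,0]], turn=[[0,0,0],[0,0,0],[0,0,0],[0,0,0],[0,0,0],[0,0,0],[0,0,0],[0,0,0],[0,0,0],[0,0,0]], hand=[0.05,0.05,0.05,0.05,0.05,0.05,0.05,0.05,0.05,0.05], newtons=40)

```text
time_s: 20.65
position: [0.5616, -0.2923, 0.0047]
tool_rot: [[0.001, 1.0, 0.01], [1.0, -0.001, -0.006], [-0.006, 0.01, -1.0]]
ft_force: [2.3, 3.7, 26.5]
grip_width: 0.0086
gripper_force: 39.7
```

```bash
python3 -c "
from h import *
st()"
```

```text
t 20.65 p [ 0.5616 -0.2923  0.0047] q [-38.2  40.   75.3   0.1  64.  -38.2] F [ 2.3  3.7 26.5] w 0.0086 gf 39.7 yaw x-axis 89.92 tz [ 0.01  -0.006 -1.   ]
```

Emit:
drive_tool(offset=[[0,-0.1,-0.08],[0,-0.2,0],[0,-0.2,0],[0,-0.2,0],[0,-0.3,0],[0,-0.3,0],[0,-0.3,0],[0,-0.2,0],[0,-0.12,0],[0,0,0]], turn=[[0,0,0],[0,0,0],[0,0,0],[0,0,0],[0,0,0],[0,0,0],[0,0,0],[0,0,0],[0,0,0],[0,0,0]], hand=[0.05,0.05,0.05,0.05,0.05,0.05,0.05,0.05,0.05,0.05])

```text
time_s: 21.9
position: [0.4822, -0.2921, 0.0048]
tool_rot: [[0.002, 1.0, 0.003], [1.0, -0.002, -0.004], [-0.004, 0.003, -1.0]]
ft_force: [-2.4, -2.9, 14.0]
grip_width: 0.0081
gripper_force: 40.7
```

Emit:
drive_tool(offset=[[0,-0.05,0],[0,0,0],[0,0,0],[0,0,0],[0,0,0],[0,0,0],[0,0,0],[0,0,0],[0,0,0],[0,0,0]], turn=[[0,0,0],[0,0,0],[0,0,0],[0,0,0],[0,0,0],[0,0,0],[0,0,0],[0,0,0],[0,0,0],[0,0,0]], hand=[0.05,0.05,0.05,0.05,0.1,0.15,0.2,0.3,0.4,0.4])

```text
time_s: 23.15
position: [0.4793, -0.2903, 0.0031]
tool_rot: [[0.002, 1.0, -0.0], [1.0, -0.002, 0.0], [0.0, -0.0, -1.0]]
ft_force: [-1.5, -0.4, -0.0]
grip_width: 0.0338
gripper_force: 0.0
```

Emit:
drive_tool(offset=[[0,0,-0.6],[0,0,-0.7],[0,0,-0.7],[0,0,-0.7],[0,0,-0.6],[0,0,-0.6],[0,0,0],[0,0,0],[0,0,0],[0,0,0]], turn=[[0,0,0],[0,0,0],[0,0,-1],[0,0,-1],[0,0,-1],[0,0,-1],[0,0,-1],[0,0,-1],[0,0,-1],[0,0,-1]], hand=[0.5,0.6,0.8,0.9,0.9,0.9,0.9,0.9,0.9,0.9])

```text
time_s: 24.4
position: [0.4796, -0.2904, 0.1593]
tool_rot: [[-0.744, 0.668, 0.0], [0.668, 0.744, -0.0], [-0.0, 0.0, -1.0]]
ft_force: [0.1, -0.3, -0.8]
grip_width: 0.077
gripper_force: 0.0
```

```bash
python3 -c "
from h import *
plan([.437,-.236,.08],161.5)
c,im=snap('wrist','w8.png')
np.save('w8.npy',np.array(c['world_to_cam']))
t,im2=snap('top','t8.png')
hsv=cv2.cvtColor(im,cv2.COLOR_BGR2HSV)
m=cv2.inRange(hsv,(12,60,100),(30,255,255));m=cv2.morphologyEx(m,cv2.MORPH_OPEN,np.ones((3,3)))
for k in cv2.findContours(m,0,2)[0]:
  if cv2.contourArea(k)>150: r=cv2.minAreaRect(k);print(r,ray(c,*r[0],.015),[ray(c,*p,.015)[:2] for p in cv2.boxPoints(r)])
cv2.imwrite('pics/c8.png',np.hstack([cv2.resize(im,(400,300)),cv2.resize(im2[170:310,160:360],(400,300))]))
"
```

```text
t 24.4 p [ 0.4796 -0.2904  0.1593] q [-43.3  24.5  76.2   0.   79.3 -91.4] F [ 0.1 -0.3 -0.8] w 0.077 gf 0.0 yaw x-axis 138.11 tz [ 0. -0. -1.]
off units [1.7  0.3  1.98]
turn z units -3.9
full turn rotvec units [ 0.   0.  -3.9]
off after turn [1.44 0.95 1.98]
((50.02519989013672, 261.7360534667969), (78.85050964355469, 19.313480377197266), 34.50851821899414) [ 0.3687 -0.5388  0.015 ] [array([ 0.3293, -0.5559]), array([ 0.3264, -0.5304]), array([ 0.4094, -0.5212]), array([ 0.4139, -0.5478])]
((190.78228759765625, 98.83099365234375), (6.434776306152344, 277.24359130859375), 43.83086395263672) [ 0.3554 -0.2905  0.015 ] [array([ 0.3529, -0.441 ]), array([ 0.352 , -0.1653]), array([ 0.3574, -0.1645]), array([ 0.3594, -0.4412])]
```

View pics/c8.png

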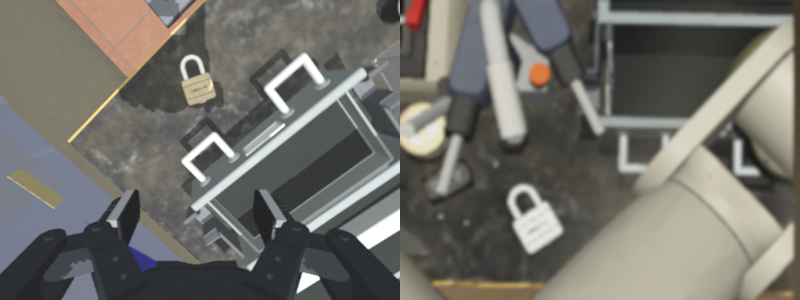

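```bash
python3 -c "
from h import *
c=camera_info('wrist')
P=[ray(c,u,v,.015) for u,v in [(253,118),(293,106),(302,137),(262,150)]]
print(P,np.mean(P,0)); s=ray(c,266,76,.008);print(s)
d=s-np.mean(P,0);print(np.degrees(np.arctan2(d[1],d[0])), [np.degrees(np.arctan2(*(P[i]-P[j])[[1,0]])) for i,j in((0,3),(1,2),(0,1),(3,2))])
t=camera_info('top');print(ray(t,228.5,276,.018),ray(t,(523-400)/2+160,190*140/300+170,.01))
# drawer
for u,v in [(365/1*1.4,72*1.4),(192*1.4,210*1.4)]: print('front edge',ray(c,u,v,.089))
plan([.435,-.236,.0],165)
"
```

```text
[array([ 0.4092, -0.2572,  0.015 ]), array([ 0.4274, -0.2202,  0.015 ]), array([ 0.4559, -0.2329,  0.015 ]), array([ 0.4383, -0.2719,  0.015 ])] [ 0.4327  -0.24555  0.015  ]
[ 0.3888 -0.2211  0.008 ]
150.8844842031162 [np.float64(153.19916505304545), np.float64(155.98157634142143), np.float64(-116.1921988729654), np.float64(-114.2888021783813)]
[ 0.4164 -0.0194  0.018 ] [0.4601 0.0015 0.01  ]
front edge [ 0.534  -0.0999  0.089 ]
front edge [ 0.5344 -0.3483  0.089 ]
t 24.5 p [ 0.4795 -0.2904  0.1593] q [-43.3  24.5  76.2   0.   79.3 -91.3] F [0.4 0.1 0.3] w 0.077 gf 0.0 yaw x-axis 137.96 tz [ 0. -0. -1.]
off units [1.74 0.26 3.98]
turn z units -4.51
full turn rotvec units [ 0.    0.   -4.51]
off after turn [1.43 1.03 3.98]
```

Emit:
drive_tool(offset=[[0,0,0],[0,0,0],[0,0,0.2],[0.4,0.1,0.4],[0.4,0.15,0.5],[0.4,0.15,0.5],[0.34,0.11,0.5],[0,0,0.5],[0,0,0.4],[0,0,0.2]], turn=[[0,0,-1],[0,0,-1],[0,0,-0.67],[0,0,0],[0,0,0],[0,0,0],[0,0,0],[0,0,0],[0,0,0],[0,0,0]], hand=[0.9,0.9,0.9,0.9,0.9,0.9,0.9,0.9,0.9,0.9])

```text
time_s: 25.75
position: [0.433, -0.2449, 0.0306]
tool_rot: [[-0.897, 0.441, -0.0], [0.441, 0.897, 0.0], [0.001, 0.0, -1.0]]
ft_force: [0.5, -0.2, -0.2]
grip_width: 0.0769
gripper_force: 0.0
```

```bash
python3 -c "
from h import *
plan([.433,-.2455,-.034],154)
c,im=snap('wrist','w9.png')
"
```

```text
t 25.75 p [ 0.433  -0.2449  0.0306] q [ -43.2   27.7   96.2    0.    56.1 -107. ] F [ 0.5 -0.2 -0.2] w 0.0769 gf 0.0 yaw x-axis 153.82 tz [-0.  0. -1.]
off units [-0.01 -0.01  1.62]
turn z units -0.03
full turn rotvec units [ 0.   -0.01 -0.03]
off after turn [-0.01 -0.01  1.62]
```

View pics/w9.png

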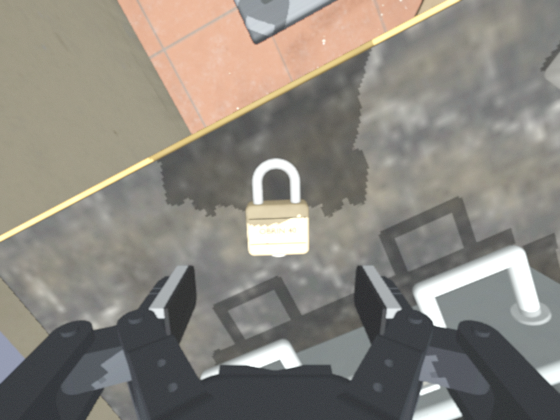

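```bash
python3 -c "
from h import *
c=camera_info('wrist')
for u,v,z in [(277,236,.015),(277,204,.015),(277,254,.015)]:print(ray(c,u,v,z))
"
```

```text
[ 0.4334 -0.2445  0.015 ]
[ 0.4134 -0.2347  0.015 ]
[ 0.4453 -0.2502  0.015 ]
```

Emit:
drive_tool(offset=[[0.06,0,0.3],[0,0,0.4],[0,0,0.4],[0,0,0.3],[0,0,0.15],[0,0,0.07],[0,0,0],[0,0,0],[0,0,0],[0,0,0]], turn=[[0,0,0],[0,0,0],[0,0,0],[0,0,0],[0,0,0],[0,0,0],[0,0,0],[0,0,0],[0,0,0],[0,0,0]], hand=[0.9,0.9,0.9,0.9,0.9,0.9,0.8,0.6,0.4,0.3], newtons=60)

```text
time_s: 27.05
position: [0.4311, -0.2441, -0.0329]
tool_rot: [[-0.898, 0.439, 0.001], [0.439, 0.898, -0.001], [-0.001, -0.0, -1.0]]
ft_force: [-1.2, 1.3, 6.9]
grip_width: 0.0404
gripper_force: 61.3
```

Emit:
drive_tool(offset=[[0,0,0],[0,0,0],[0,0,0],[0,0,0],[0,0,0],[0,0,0],[0,0,-0.2],[0,0,-0.4],[0,0,-0.5],[0,0,-0.4]], turn=[[0,0,0],[0,0,0],[0,0,0],[0,0,0],[0,0,0],[0,0,0],[0,0,0],[0,0,0],[0,0,0],[0,0,0]], hand=[0.3,0.3,0.3,0.3,0.3,0.3,0.3,0.3,0.3,0.3])

```text
time_s: 28.3
position: [0.4309, -0.244, 0.0275]
tool_rot: [[-0.898, 0.439, 0.0], [0.439, 0.898, -0.0], [-0.001, -0.0, -1.0]]
ft_force: [0.6, 0.7, -0.5]
grip_width: 0.0402
gripper_force: 60.8
```

Emit:
drive_tool(offset=[[0,0,-0.4],[0,0,-0.4],[0,0,-0.4],[0,0,-0.4],[0,0,-0.1],[-0.4,-0.2,0],[-0.8,-0.2,0],[-0.8,-0.2,0],[-0.8,-0.2,0],[-0.8,-0.2,0]], turn=[[0,0,-1],[0,0,-1],[0,0,-1],[0,0,-1],[0,0,-0.36],[0,0,0],[0,0,0],[0,0,0],[0,0,0],[0,0,0]], hand=[0.3,0.3,0.3,0.3,0.3,0.3,0.3,0.3,0.3,0.3])

```text
time_s: 29.55
position: [0.5758, -0.2838, 0.0947]
tool_rot: [[-1.0, -0.002, -0.0], [-0.002, 1.0, 0.0], [0.0, 0.0, -1.0]]
ft_force: [-0.6, -0.4, -1.5]
grip_width: 0.0401
gripper_force: 60.8
```

```bash
python3 -c "
from h import *
plan([.593,-.285,-.014],180)
c,im=snap('wrist','w10.png')
np.save('w10.npy',c['world_to_cam'])
"
```

```text
t 29.55 p [ 0.5758 -0.2838  0.0947] q [ -36.8   35.5   67.4   -0.    77.1 -126.9] F [-0.6 -0.4 -1.5] w 0.0401 gf 60.8 yaw x-axis -179.91 tz [-0.  0. -1.]
off units [-0.43 -0.03  2.72]
turn z units 0.02
full turn rotvec units [ 0.   -0.    0.02]
off after turn [-0.43 -0.03  2.72]
```

Emit:
drive_tool(offset=[[-0.3,0,0.1],[-0.13,-0.03,0.3],[0,0,0.4],[0,0,0.4],[0,0,0.4],[0,0,0.4],[0,0,0.4],[0,0,0.2],[0,0,0.12],[0,0,0]], turn=[[0,0,0],[0,0,0],[0,0,0],[0,0,0],[0,0,0],[0,0,0],[0,0,0],[0,0,0],[0,0,0],[0,0,0]], hand=[0.3,0.3,0.3,0.3,0.3,0.3,0.3,0.3,0.3,0.3])

```text
time_s: 30.85
position: [0.5922, -0.285, -0.0144]
tool_rot: [[-1.0, -0.002, 0.0], [-0.002, 1.0, -0.0], [-0.0, -0.0, -1.0]]
ft_force: [0.4, -1.2, -1.4]
grip_width: 0.0403
gripper_force: 60.8
```

Emit:
drive_tool(offset=[[0,0,0.04],[0,0,0],[0,0,0],[0,0,0],[0,0,0],[0,0,-0.2],[0,0,-0.4],[0,0,-0.6],[0,0,-0.7],[0,0,-0.7]], turn=[[0,0,0],[0,0,0],[0,0,0],[0,0,0],[0,0,0],[0,0,0],[0,0,0],[0,0,0],[0,0,0],[0,0,0]], hand=[0.5,0.55,0.62,0.62,0.62,0.62,0.62,0.62,0.62,0.62])

```text
time_s: 32.1
position: [0.5922, -0.285, 0.0903]
tool_rot: [[-1.0, -0.002, 0.001], [-0.002, 1.0, -0.001], [-0.001, -0.001, -1.0]]
ft_force: [-0.5, 0.1, 0.9]
grip_width: 0.053
gripper_force: 0.0
```

```bash
cat >> h.py <<'E'
def brass(im,c,z):
    hsv=cv2.cvtColor(im,cv2.COLOR_BGR2HSV)
    m=cv2.inRange(hsv,(12,50,60),(30,255,255));m=cv2.morphologyEx(m,cv2.MORPH_OPEN,np.ones((3,3)))
    for k in cv2.findContours(m,0,2)[0]:
        if cv2.contourArea(k)>120: r=cv2.minAreaRect(k);print(np.round(r[0]),np.round(r[1]),ray(c,*r[0],z))
E
python3 -c "
from h import *
plan([.48,-.15,.3],39)
c,im=snap('wrist','w11.png');brass(im,c,.032)
t=camera_info('top'); s=camera_info('scene');w=camera_info('wrist')
print('P1 proj in wrist',proj(w,[.4205,-.022,.018]),proj(t,[.42,-.022,.018]))
"
```

```text
t 32.1 p [ 0.5922 -0.285   0.0903] q [ -36.    37.2   64.9   -0.    77.9 -126.1] F [-0.5  0.1  0.9] w 0.053 gf 0.0 yaw x-axis -179.91 tz [ 0.001 -0.001 -1.   ]
off units [ 2.8   3.38 -5.25]
turn z units 23.51
full turn rotvec units [1.000e-02 1.000e-02 2.351e+01]
off after turn [-0.06 -4.39 -5.24]
[282. 193.] [ 8. 38.] [ 0.5732 -0.2804  0.032 ]
P1 proj in wrist (np.float64(661.8662993186581), np.float64(-31.294461654703866)) (np.float64(229.58867718476762), np.float64(274.5722449463654))
```

Emit:
drive_tool(offset=[[0,0,-0.7],[0,0,-0.8],[0.3,0,-0.8],[0.6,0,-0.8],[0.8,0.2,-0.8],[0.8,0.6,-0.1],[0.8,0.8,0],[0.7,0.8,0],[0.5,0.8,0],[0.05,0.8,0]], turn=[[0,0,0],[0,0,0],[0,0,0],[0,0,0],[0,0,0],[0,0,0],[0,0,0],[0,0,0],[0,0,0],[0,0,0]], hand=[0.8,0.95,0.95,0.95,0.95,0.95,0.95,0.95,0.95,0.95])

```text
time_s: 33.4
position: [0.4087, -0.1242, 0.249]
tool_rot: [[-1.0, -0.001, 0.001], [-0.001, 1.0, -0.001], [-0.001, -0.001, -1.0]]
ft_force: [0.7, 0.0, 0.2]
grip_width: 0.0812
gripper_force: 0.0
```

Emit:
drive_tool(offset=[[0,0.7,0],[0,0.6,0],[0,0.3,0],[0,0,0],[0,0,0],[0,0,0],[0,0,0],[0,0,0],[0,0,0],[0,0,0]], turn=[[0,0,0],[0,0,0],[0,0,0],[0,0,-1],[0,0,-1],[0,0,-1],[0,0,-1],[0,0,-1],[0,0,-1],[0,0,-0.5]], hand=[0.95,0.95,0.95,0.95,0.95,0.95,0.95,0.95,0.95,0.95])

```text
time_s: 34.65
position: [0.4099, -0.0616, 0.2483]
tool_rot: [[-0.775, -0.632, 0.001], [-0.632, 0.775, -0.0], [-0.0, -0.001, -1.0]]
ft_force: [-0.3, -0.1, 0.8]
grip_width: 0.0806
gripper_force: 0.0
```

```bash
python3 -c "
from h import *
plan([.42,-.022,-.034],219)
c,im=snap('wrist','w12.png');np.save('w12.npy',c['world_to_cam'])
t,im2=snap('top','t12.png');s,im3=snap('scene','s12.png')
cv2.imwrite('pics/fin.png',np.vstack([cv2.resize(im,(560,420))[:, :],np.hstack([cv2.resize(im2[170:310,100:290],(280,180)),cv2.resize(im3[200:380,150:400],(280,180))])]))
print(proj(c,[.42,-.022,.018]))
"
```

```text
t 34.65 p [ 0.4099 -0.0616  0.2483] q [ -25.     5.6   87.6   -0.    86.7 -154.2] F [-0.3 -0.1  0.8] w 0.0806 gf 0.0 yaw x-axis -140.8 tz [ 0.001 -0.    -1.   ]
off units [-0.82  0.61  7.06]
turn z units 0.03
full turn rotvec units [-0.01  0.    0.03]
off after turn [-0.82  0.61  7.06]
(np.float64(293.12650680720026), np.float64(200.85404692137206))
```

View pics/fin.png

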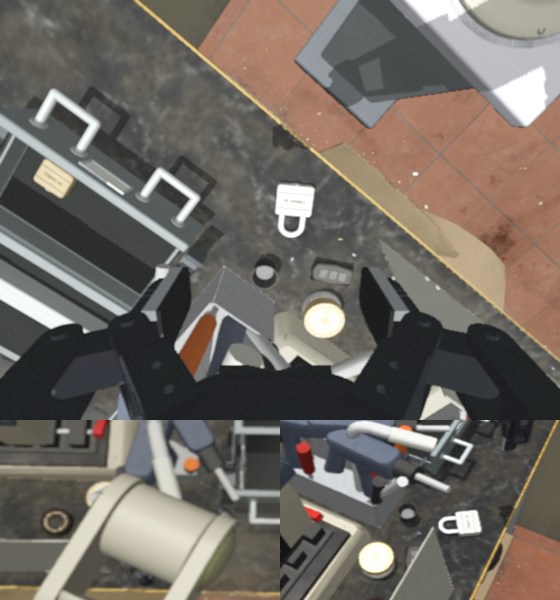

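```bash
python3 -c "
from h import *
c=camera_info('wrist')
P=np.array([ray(c,u,v,.018) for u,v in [(277,183),(312,183),(313,209),(276,209)]]);print(P,P.mean(0))
print('loupe',ray(c,265,272,.032),'fob',ray(c,332,272,.015))
a=np.radians(219);x=np.array([np.cos(a),np.sin(a)]);y=np.array([np.sin(a),-np.cos(a)]);p=P.mean(0)[:2]
for s in(-1,1): print('finger',p+s*y*.05)
for n,u,v,z in[('shackle',291,238,.009),('grip end low',330,330,.15)]: print(n,ray(c,u,v,z))
t=camera_info('top')
"
```

```text
[[ 0.4147 -0.0547  0.018 ]
 [ 0.3851 -0.0182  0.018 ]
 [ 0.4117  0.0068  0.018 ]
 [ 0.4438 -0.0328  0.018 ]] [ 0.413825 -0.024725  0.018   ]
loupe [0.523  0.0113 0.032 ] fob [0.4679 0.0937 0.015 ]
finger [ 0.44529102 -0.0635823 ]
finger [0.38235898 0.0141323 ]
shackle [0.4663 0.0135 0.009 ]
grip end low [0.4817 0.0713 0.15  ]
```

Emit:
drive_tool(offset=[[-0.2,0.2,0],[-0.2,0.3,0.2],[-0.17,0.15,0.4],[0,0,0.5],[0,0,0.6],[0,0,0.6],[0,0,0.6],[0,0,0.6],[0,0,0.6],[0,0,0.6]], turn=[[0,0,0],[0,0,0],[0,0,0],[0,0,0],[0,0,0],[0,0,0],[0,0,0],[0,0,0],[0,0,0],[0,0,0]], hand=[1,1,1,1,1,1,1,1,1,1])

```text
time_s: 36.05
position: [0.4107, -0.0256, 0.059]
tool_rot: [[-0.776, -0.631, -0.0], [-0.631, 0.776, 0.0], [0.0, 0.0, -1.0]]
ft_force: [-0.5, 0.6, 0.1]
grip_width: 0.0855
gripper_force: 0.0
```

```bash
python3 -c "
from h import *
plan([.411,-.027,-.033],219)
c,im=snap('wrist','w13.png')
g=cv2.cvtColor(im,6);m=(g>185).astype(np.uint8);m[:, :130]=0;m=cv2.morphologyEx(m,cv2.MORPH_OPEN,np.ones((5,5)))
for k in cv2.findContours(m,0,2)[0]:
  if cv2.contourArea(k)>300: r=cv2.boundingRect(k);q=cv2.minAreaRect(k);print(r,np.round(q[0]),np.round(q[1]),q[2],ray(c,*q[0],.018))
print(proj(c,[.414,-.025,.018]))
"
```

```text
t 36.05 p [ 0.4107 -0.0256  0.059 ] q [ -20.2   18.3  107.2    0.    54.5 -149.3] F [-0.5  0.6  0.1] w 0.0855 gf 0.0 yaw x-axis -140.89 tz [-0.  0. -1.]
off units [ 0.02 -0.03  2.3 ]
turn z units 0.02
full turn rotvec units [ 0.   -0.    0.02]
off after turn [ 0.02 -0.03  2.3 ]
(240, 206, 68, 89) [273. 250.] [66. 89.] 3.8140745162963867 [ 0.4288 -0.0141  0.018 ]
(358, 158, 188, 190) [462. 246.] [258.  52.] 40.3331413269043 [0.3345 0.0967 0.018 ]
(369, 88, 37, 30) [387.  98.] [21. 40.] 45.0 [ 0.2951 -0.024   0.018 ]
(293, 0, 50, 69) [316.  35.] [69. 46.] 80.86982727050781 [ 0.2973 -0.0856  0.018 ]
(np.float64(273.6001650516763), np.float64(227.66207493410815))
```

Emit:
drive_tool(offset=[[-0.05,0,0.4],[0,0,0.5],[0,0,0.5],[0,0,0.4],[0,0,0.3],[0,0,0.15],[0,0,0.05],[0,0,0],[0,0,0],[0,0,0]], turn=[[0,0,0],[0,0,0],[0,0,0],[0,0,0],[0,0,0],[0,0,0],[0,0,0],[0,0,0],[0,0,0],[0,0,0]], hand=[1,1,1,1,1,1,1,0.8,0.6,0.4])

```text
time_s: 37.35
position: [0.4128, -0.0254, -0.031]
tool_rot: [[-0.776, -0.63, 0.001], [-0.63, 0.776, -0.0], [-0.001, -0.001, -1.0]]
ft_force: [-3.2, -0.3, 13.7]
grip_width: 0.0486
gripper_force: 59.2
```

Emit:
drive_tool(offset=[[0,0,0],[0,0,0],[0,0,0],[0,0,0],[0,0,0],[0,0,0],[0,0,-0.2],[0,0,-0.4],[0,0,-0.6],[0,0,-0.6]], turn=[[0,0,0],[0,0,0],[0,0,0],[0,0,0],[0,0,0],[0,0,0],[0,0,0],[0,0,0],[0,0,0],[0,0,0]], hand=[0.4,0.4,0.4,0.4,0.4,0.4,0.4,0.4,0.4,0.4])

```text
time_s: 38.6
position: [0.4124, -0.0253, 0.041]
tool_rot: [[-0.776, -0.631, -0.0], [-0.631, 0.776, 0.0], [0.0, 0.0, -1.0]]
ft_force: [0.4, -0.9, -1.8]
grip_width: 0.0484
gripper_force: 62.0
```

Emit:
drive_tool(offset=[[0.3,-0.4,-0.3],[0.5,-0.6,-0.3],[0.6,-0.75,-0.3],[0.6,-0.75,-0.3],[0.5,-0.6,-0.3],[0.42,-0.49,0],[0,0,0],[0,0,0],[0,0,0],[0,0,0]], turn=[[0,0,0],[0,0,0],[0,0,0],[0,0,0],[0,0,0],[0,0,0],[0,0,1],[0,0,1],[0,0,1],[0,0,1]], hand=[0.4,0.4,0.4,0.4,0.4,0.4,0.4,0.4,0.4,0.4])

```text
time_s: 39.85
position: [0.4237, -0.1945, 0.0991]
tool_rot: [[-0.972, -0.232, -0.017], [-0.232, 0.972, -0.02], [0.021, -0.016, -1.0]]
ft_force: [0.0, 0.0, -1.2]
grip_width: 0.0488
gripper_force: 62.1
```

Emit:
drive_tool(offset=[[0,0,0],[0,0,0],[0,0,0],[-0.4,0,0],[-0.7,0,0],[-0.8,0,0],[-0.8,0,0],[-0.7,0,0],[-0.5,0,0],[-0.25,0,0]], turn=[[0,0,1],[0,0,1],[0,0,0.53],[0,0,0],[0,0,0],[0,0,0],[0,0,0],[0,0,0],[0,0,0],[0,0,0]], hand=[0.4,0.4,0.4,0.4,0.4,0.4,0.4,0.4,0.4,0.4])

```text
time_s: 41.1
position: [0.5903, -0.1991, 0.0962]
tool_rot: [[-1.0, 0.026, -0.017], [0.027, 0.999, -0.02], [0.017, -0.021, -1.0]]
ft_force: [-0.5, 0.7, -2.1]
grip_width: 0.0488
gripper_force: 62.0
```

```bash
python3 -c "
from h import *
plan([.580,-.205,-.0135],180)"
```

```text
t 41.1 p [ 0.5903 -0.1991  0.0962] q [ -28.8   33.9   70.3   -1.5   76.1 -116.9] F [-0.5  0.7 -2.1] w 0.0488 gf 62.0 yaw x-axis 178.46 tz [-0.017 -0.02  -1.   ]
off units [ 0.21 -0.1   2.75]
turn z units -0.26
full turn rotvec units [-0.2  -0.16 -0.25]
off after turn [ 0.26 -0.15  2.74]
```

Emit:
drive_tool(offset=[[0,0,0],[0.26,-0.15,0.1],[0,0,0.3],[0,0,0.4],[0,0,0.5],[0,0,0.5],[0,0,0.4],[0,0,0.3],[0,0,0.15],[0,0,0.08]], turn=[[-0.2,-0.16,-0.25],[0,0,0],[0,0,0],[0,0,0],[0,0,0],[0,0,0],[0,0,0],[0,0,0],[0,0,0],[0,0,0]], hand=[0.4,0.4,0.4,0.4,0.4,0.4,0.4,0.4,0.4,0.4])

```text
time_s: 42.35
position: [0.5797, -0.2057, -0.0121]
tool_rot: [[-1.0, 0.001, 0.002], [0.001, 1.0, -0.001], [-0.002, -0.001, -1.0]]
ft_force: [0.3, -0.2, -1.5]
grip_width: 0.0487
gripper_force: 62.0
```

```bash
python3 -c "
from h import *
plan([.580,-.205,-.0135],180)"
```

```text
t 42.35 p [ 0.5797 -0.2057 -0.0121] q [ -30.6   40.1   78.8    0.    61.  -120.5] F [ 0.3 -0.2 -1.5] w 0.0487 gf 62.0 yaw x-axis 179.92 tz [ 0.002 -0.001 -1.   ]
off units [-0.01  0.02  0.04]
turn z units -0.01
full turn rotvec units [-0.01  0.02 -0.01]
off after turn [-0.01  0.02  0.04]
```

Emit:
drive_tool(offset=[[0,0,0.05],[0,0,0],[0,0,0],[0,0,0],[0,0,0],[0,0,-0.2],[0,0,-0.4],[0,0,-0.7],[0,0,-0.8],[0,0,-0.8]], turn=[[0,0,0],[0,0,0],[0,0,0],[0,0,0],[0,0,0],[0,0,0],[0,0,0],[0,0,0],[0,0,0],[0,0,0]], hand=[0.6,0.66,0.7,0.7,0.7,0.7,0.7,0.7,0.7,0.7])

```text
time_s: 43.6
position: [0.5795, -0.2057, 0.1044]
tool_rot: [[-1.0, 0.001, 0.002], [0.001, 1.0, -0.001], [-0.002, -0.001, -1.0]]
ft_force: [0.2, 0.5, 0.4]
grip_width: 0.0596
gripper_force: 0.0
```

Emit:
drive_tool(offset=[[0,0,-0.8],[0.5,0,-0.5],[0.8,0,-0.5],[0.8,0,-0.4],[0.8,0,0],[0.3,0,0],[0,0,0],[0,0,0],[0,0,0],[0,0,0]], turn=[[0,0,0],[0,0,0],[0,0,0],[0,0,0],[0,0,0],[0,0,0],[0,0,0],[0,0,0],[0,0,0],[0,0,0]], hand=[0.7,0.7,0.7,0.7,0.7,0.7,0.5,0.5,0.4,0.4])

```text
time_s: 44.85
position: [0.4516, -0.2054, 0.1896]
tool_rot: [[-1.0, 0.001, 0.001], [0.001, 1.0, -0.0], [-0.001, -0.0, -1.0]]
ft_force: [-0.5, 0.0, -0.5]
grip_width: 0.0345
gripper_force: 0.0
```

```bash
python3 -c "
from h import *
st()
c,im=snap('wrist','w14.png')
brass(im,c,.032)
g=cv2.cvtColor(im,6)
def reg(cen,ax,col):
  pass
for n,p in [('p1',[.586,-.205,.035]),('p2',[.592,-.285,.032]),('floor',[.56,-.13,.017])]:
  u,v=np.round(proj(c,p)).astype(int);print(n,u,v,im[max(v-1,0):v+2,u-1:u+2].mean((0,1)) if 0<=v<420 and 0<=u<560 else 'out')
m=(g>200).astype(np.uint8);m=cv2.morphologyEx(m,cv2.MORPH_OPEN,np.ones((5,5)))
for k in cv2.findContours(m,0,2)[0]:
  if cv2.contourArea(k)>300: r=cv2.boundingRect(k);x,y,w,h=r;print(r,ray(c,x+w/2,y,.035),ray(c,x,y+h/2,.035),ray(c,x+w,y+h,.035))
"
```

```text
t 44.85 p [ 0.4516 -0.2054  0.1896] q [ -38.2   16.6   83.2    0.    80.1 -128.1] F [-0.5  0.  -0.5] w 0.0345 gf 0.0 yaw x-axis 179.94 tz [ 0.001 -0.    -1.   ]
[538. 243.] [21. 51.] [0.5172 0.1029 0.032 ]
[314.  81.] [ 34. 490.] [ 0.341  -0.1669  0.032 ]
p1 276 296 [255. 255. 255.]
p2 212 299 [64.11111111 60.33333333 57.44444444]
floor 335 270 [65.44444444 61.33333333 58.55555556]
(495, 313, 65, 48) [0.6109 0.1108 0.035 ] [0.647  0.0777 0.035 ] [0.6852 0.1721 0.035 ]
(517, 287, 43, 29) [0.5739 0.1152 0.035 ] [0.5943 0.0937 0.035 ] [0.6153 0.1528 0.035 ]
(242, 276, 67, 51) [ 0.5586 -0.2056  0.035 ] [ 0.5939 -0.2471  0.035 ] [ 0.6314 -0.1629  0.035 ]
(137, 276, 69, 20) [ 0.5585 -0.3308  0.035 ] [ 0.572  -0.3742  0.035 ] [ 0.5861 -0.2911  0.035 ]
(533, 231, 27, 47) [0.501  0.1059 0.035 ] [0.5306 0.0977 0.035 ] [0.5616 0.1381 0.035 ]
(166, 222, 59, 39) [ 0.4897 -0.2966  0.035 ] [ 0.5136 -0.3327  0.035 ] [ 0.5386 -0.2654  0.035 ]
(296, 221, 58, 40) [ 0.4887 -0.1493  0.035 ] [ 0.5131 -0.1818  0.035 ] [ 0.5388 -0.1125  0.035 ]
```

```bash
python3 -c "
from h import *
for n in('top','scene'):
  c,im=snap(n,n+'15.png')
  for q in [[.592,-.285,.032],[.586,-.205,.035],[.42,-.022,.018]]:
    u,v=np.round(proj(c,q)).astype(int);print(n,q,u,v,im[v-1:v+2,u-1:u+2].mean((0,1)).round() if 0<=v<420 and 0<=u<560 else 'out')
  brass(im[100:300],c,0)
im=cv2.imread('pics/w14.png');print(im[285:320:6,190:236:9].tolist())
"
```

```text
top [0.592, -0.285, 0.032] 336 208 [161. 203. 219.]
top [0.586, -0.205, 0.035] 304 210 [176. 195. 200.]
top [0.42, -0.022, 0.018] 230 275 [167. 185. 190.]
[ 60. 197.] [  4. 120.] [0.6135 0.4385 0.    ]
[138. 148.] [17. 17.] [0.7513 0.2437 0.    ]
[ 14. 117.] [10. 22.] [0.8344 0.592  0.    ]
[335. 110.] [16. 18.] [ 0.8704 -0.2843  0.    ]
[393.  37.] [74.  5.] [ 1.0889 -0.4446  0.    ]
[389.  99.] [201.  81.] [ 0.9037 -0.43    0.    ]
[59. 25.] [117.  54.] [1.1115 0.4986 0.    ]
scene [0.592, -0.285, 0.032] 298 186 [174. 226. 241.]
scene [0.586, -0.205, 0.035] 286 207 [249. 249. 249.]
scene [0.42, -0.022, 0.018] 316 299 [76. 77. 77.]
[299.  88.] [16. 17.] [ 0.798  -0.7215  0.    ]
[409. 148.] [ 74. 131.] [ 0.3763 -0.593   0.    ]
[375.  71.] [37.  5.] [ 0.5985 -0.9395  0.    ]
[152.  71.] [32. 11.] [ 1.3211 -0.5801  0.    ]
[ 74. 123.] [152. 148.] [ 1.3524 -0.2322 -0.    ]
[309.  48.] [52.  5.] [ 0.8771 -0.9748  0.    ]
[249.  18.] [36. 54.] [ 1.2085 -1.0858  0.    ]
[[[194, 195, 186], [225, 246, 253], [62, 60, 56], [151, 149, 144], [166, 165, 160], [51, 49, 49]], [[106, 107, 102], [237, 255, 255], [67, 63, 59], [168, 165, 160], [162, 160, 155], [50, 47, 48]], [[103, 106, 103], [86, 100, 108], [68, 63, 61], [67, 63, 59], [206, 204, 198], [54, 53, 51]], [[71, 68, 65], [74, 70, 66], [84, 80, 74], [63, 59, 55], [191, 188, 182], [54, 50, 51]], [[63, 61, 56], [66, 64, 60], [66, 60, 58], [63, 59, 55], [61, 58, 56], [51, 49, 48]], [[64, 61, 55], [65, 60, 57], [64, 59, 56], [69, 64, 62], [64, 61, 56], [51, 48, 47]]]
```

Emit:
drive_tool(offset=[[0.15,-0.4,0],[0.14,-0.6,0],[0,-0.7,0.2],[0,-0.43,0.5],[0,0,0.7],[0,0,0.8],[0,0,0.8],[0,0,0.8],[0,0,0.6],[0,0,0.3]], turn=[[0,0,0],[0,0,0],[0,0,0],[0,0,0],[0,0,0],[0,0,0],[0,0,0],[0,0,0],[0,0,0],[0,0,0]], hand=[0.2,0,0,0,0,0,0,0,0,0])

```text
time_s: 46.25
position: [0.4392, -0.2912, 0.0007]
tool_rot: [[-1.0, 0.002, 0.0], [0.002, 1.0, 0.001], [-0.0, 0.001, -1.0]]
ft_force: [0.2, 0.1, -0.5]
grip_width: -0.0
gripper_force: 0.0
```

Emit:
drive_tool(offset=[[-0.2,0,0],[-0.2,0,0],[-0.2,0,0],[-0.2,0,0],[-0.2,0,0],[-0.3,0,0],[-0.3,0,0],[-0.3,0,0],[-0.3,0,0],[-0.3,0,0]], turn=[[0,0,0],[0,0,0],[0,0,0],[0,0,0],[0,0,0],[0,0,0],[0,0,0],[0,0,0],[0,0,0],[0,0,0]], hand=[0,0,0,0,0,0,0,0,0,0])

```text
time_s: 47.5
position: [0.5407, -0.2907, 0.0019]
tool_rot: [[-1.0, 0.001, 0.001], [0.001, 1.0, -0.0], [-0.001, -0.0, -1.0]]
ft_force: [-2.9, 0.6, 1.0]
grip_width: -0.0002
gripper_force: 1.2
```

Pushing steadily (about 3 N). Continue to the stop.

Emit:
drive_tool(offset=[[-0.2,0,0],[-0.2,0,0],[-0.15,0,0],[-0.1,0,0],[-0.1,0,0],[-0.08,0,0],[-0.08,0,0],[-0.05,0,0],[0,0,0],[0,0,0]], turn=[[0,0,0],[0,0,0],[0,0,0],[0,0,0],[0,0,0],[0,0,0],[0,0,0],[0,0,0],[0,0,0],[0,0,0]], hand=[0,0,0,0,0,0,0,0,0,0])

```text
time_s: 48.75
position: [0.5776, -0.2907, 0.0019]
tool_rot: [[-1.0, 0.001, -0.0], [0.001, 1.0, 0.0], [0.0, 0.0, -1.0]]
ft_force: [-4.9, 2.0, 0.7]
grip_width: 0.0001
gripper_force: 2.4
```

Emit:
drive_tool(offset=[[-0.05,0,0],[-0.05,0,0],[-0.05,0,0],[0,0,0],[0,0,0],[0,0,0],[0,0,0],[0,0,0],[0,0,0],[0,0,0]], turn=[[0,0,0],[0,0,0],[0,0,0],[0,0,0],[0,0,0],[0,0,0],[0,0,0],[0,0,0],[0,0,0],[0,0,0]], hand=[0,0,0,0,0,0,0,0,0,0])

```text
time_s: 50.0
position: [0.5775, -0.2905, 0.0018]
tool_rot: [[-1.0, 0.002, -0.014], [0.002, 1.0, 0.003], [0.014, 0.003, -1.0]]
ft_force: [-34.3, 0.7, 14.5]
grip_width: -0.0001
gripper_force: 17.1
```

Emit:
drive_tool(offset=[[0.3,0,0],[0.5,0,0],[0.2,0,-0.5],[0,0,-0.8],[0,0,-0.8],[0,0,-0.8],[0,0,-0.8],[0,0,-0.3],[0,0,0],[0,0,0]], turn=[[0,0,0],[0,0,0],[0,0,0],[0,0,1],[0,0,1],[0,0,1],[0,0,1],[0,0,1],[0,0,1],[0,0,1]], hand=[0,0,0,0.2,0.4,0.6,0.6,0.6,0.6,0.6])

```text
time_s: 51.25
position: [0.5447, -0.2909, 0.164]
tool_rot: [[-0.74, 0.672, 0.004], [0.672, 0.74, -0.002], [-0.004, 0.001, -1.0]]
ft_force: [-0.3, 0.1, -0.1]
grip_width: 0.0512
gripper_force: 0.0
```

Emit:
drive_tool(offset=[[0,0,0],[0,0,0],[0,0,0],[0,0,0],[0,0,0],[0,0,0],[0,0,0],[0,0,0],[0,0,0],[0,0,0]], turn=[[0,0,1],[0,0,1],[0,0,1],[0,0,1],[0,0,1],[0,0,1],[0,0,1],[0,0,1],[0,0,0],[0,0,0]], hand=[0.6,0.6,0.6,0.6,0.6,0.6,0.6,0.6,0.6,0.6])

```text
time_s: 52.5
position: [0.5443, -0.2908, 0.1628]
tool_rot: [[-0.001, 1.0, 0.002], [1.0, 0.001, -0.001], [-0.001, 0.002, -1.0]]
ft_force: [0.2, -0.3, 0.1]
grip_width: 0.0509
gripper_force: 0.0
```

```bash
python3 -c "
from h import *
plan([.69,-.25,.12],90)
c,im=snap('wrist','w16.png')
g=cv2.cvtColor(im,6).astype(float)
# bar x profile at several y for z=.12 (bar top)
for y in(-.12,-.15,-.18,-.21,-.24,-.27):
  xs=np.arange(.64,.75,.0015);v=[]
  for x in xs:
    a,b=np.round(proj(c,[x,y,.12])).astype(int);v.append(g[b,a] if 0<=b<420 and 0<=a<560 else 0)
  v=np.array(v);k=xs[v>150];print(y,k.min() if len(k) else None,k.max() if len(k) else None,len(k),''.join('%d'%(q//26) for q in v))
"
```

```text
t 52.5 p [ 0.5443 -0.2908  0.1628] q [-39.1  29.8  66.3   0.   83.8 -39.2] F [ 0.2 -0.3  0.1] w 0.0509 gf 0.0 yaw x-axis 90.05 tz [ 0.002 -0.001 -1.   ]
off units [1.02 3.64 1.08]
turn z units 0.01
full turn rotvec units [0.02 0.01 0.01]
off after turn [1.02 3.64 1.07]
-0.12 None None 0 00000000000000000000000000000000000000000000000000000000000000000000000000
-0.15 0.64 0.7014999999999978 22 66666522222211111333333336888888888888888511222222222200000000000000000000
-0.18 0.64 0.6999999999999978 21 66666422222221111333333346888888888888888422222222222112222200000000000000
-0.21 0.64 0.6999999999999978 21 66666322222221111333333336888888888888888421222222122222222222222200000000
-0.24 0.64 0.7014999999999978 22 66666322222221111333333336788888888888888612222222222222222222222222222000
-0.27 0.64 0.7014999999999978 22 66666522222221111333333346888888888888888622222222222222222222222222222222
```

Emit:
drive_tool(offset=[[0.2,0.4,0],[0.3,0.7,0],[0.3,0.8,0],[0.22,0.8,0],[0,0.6,0],[0,0.33,0],[0,0,0.3],[0,0,0.5],[0,0,0.5],[0,0,0.4]], turn=[[0,0,0],[0,0,0],[0,0,0],[0,0,0],[0,0,0],[0,0,0],[0,0,0],[0,0,0],[0,0,0],[0,0,0]], hand=[0.6,0.6,0.6,0.6,0.6,0.6,0.6,0.6,0.6,0.6])

```text
time_s: 53.8
position: [0.6888, -0.2497, 0.0926]
tool_rot: [[0.001, 1.0, -0.0], [1.0, -0.001, 0.0], [0.0, -0.0, -1.0]]
ft_force: [0.5, -0.2, 1.0]
grip_width: 0.0513
gripper_force: 0.0
```

```bash
python3 -c "
from h import *
plan([.6895,-.25,.062],90)
"
```

```text
t 53.8 p [ 0.6888 -0.2497  0.0926] q [-29.2  44.9  48.6   0.   86.5 -29.1] F [ 0.5 -0.2  1. ] w 0.0513 gf 0.0 yaw x-axis 89.94 tz [-0.  0. -1.]
off units [-0.01  0.02  0.76]
turn z units -0.01
full turn rotvec units [-0.   -0.   -0.01]
off after turn [-0.01  0.02  0.76]
```

Emit:
drive_tool(offset=[[0,0,0.3],[0,0,0.25],[0,0,0.13],[0,0,0.06],[0,0,0],[0,0,0],[0,0,0],[0,0,0],[0,0,0],[0,0,0]], turn=[[0,0,0],[0,0,0],[0,0,0],[0,0,0],[0,0,0],[0,0,0],[0,0,0],[0,0,0],[0,0,0],[0,0,0]], hand=[0.6,0.6,0.6,0.6,0.6,0.4,0.2,0.1,0.1,0.1], newtons=80)

```text
time_s: 55.05
position: [0.6898, -0.2503, 0.0653]
tool_rot: [[0.001, 1.0, 0.003], [1.0, -0.001, -0.001], [-0.001, 0.003, -1.0]]
ft_force: [2.1, 0.4, 5.6]
grip_width: 0.0229
gripper_force: 81.2
```

Emit:
drive_tool(offset=[[0,0,0],[0,0,0],[0,0,-0.1],[0,0,-0.2],[0,0,-0.2],[0,0,-0.1],[0,0,0],[0,0,0],[0,0,0],[0,0,0]], turn=[[0,0,0],[0,0,0],[0,0,0],[0,0,0],[0,0,0],[0,0,0],[0,0,0],[0,0,0],[0,0,0],[0,0,0]], hand=[0.1,0.1,0.1,0.1,0.1,0.1,0.1,0.1,0.1,0.1])

```text
time_s: 56.3
position: [0.6893, -0.2501, 0.0883]
tool_rot: [[0.001, 1.0, 0.001], [1.0, -0.001, -0.0], [-0.0, 0.001, -1.0]]
ft_force: [-0.5, -0.1, -3.6]
grip_width: 0.0233
gripper_force: 80.1
```

Emit:
drive_tool(offset=[[0,-0.2,0.2],[0,-0.4,0],[0,-0.5,0],[0,-0.5,0],[0,-0.5,0],[0,-0.5,0],[0.2,-0.3,0],[0.3,-0.08,0],[0.16,0,0],[0,0,0]], turn=[[0,0,0],[0,0,0],[0,0,0],[0,0,0],[0,0,0],[0,0,0],[0,0,0],[0,0,0],[0,0,0],[0,0,0]], hand=[0.1,0.1,0.1,0.1,0.1,0.1,0.1,0.1,0.1,0.1])

```text
time_s: 57.55
position: [0.5708, -0.223, 0.0804]
tool_rot: [[0.0, 1.0, 0.002], [1.0, -0.0, -0.001], [-0.001, 0.002, -1.0]]
ft_force: [0.1, 0.0, -5.3]
grip_width: 0.0233
gripper_force: 80.1
```

```bash
python3 -c "
from h import *
plan([.5705,-.2238,.0105],90)
c,im=snap('wrist','w17.png')
g=cv2.cvtColor(im,6).astype(float)
z=.134
for y in(-.1,-.12,-.15,-.18):
  xs=np.arange(.54,.60,.0015);v=[]
  for x in xs:
    a,b=np.round(proj(c,[x,y,z])).astype(int);v.append(g[b,a] if 0<=b<420 and 0<=a<560 else 0)
  v=np.array(v);k=xs[v>150];print(y,k.min() if len(k) else None,k.max() if len(k) else None,''.join('%d'%(q//26) for q in v))
"
```

```text
t 57.55 p [ 0.5708 -0.223   0.0804] q [-32.4  33.6  73.9   0.   72.4 -32.4] F [ 0.1  0.  -5.3] w 0.0233 gf 80.1 yaw x-axis 89.99 tz [ 0.002 -0.001 -1.   ]
off units [-0.02 -0.01  1.75]
turn z units -0.0
full turn rotvec units [ 0.02  0.01 -0.  ]
off after turn [-0.02 -0.01  1.75]
-0.1 None None 0000000000000000000000000000000000000000
-0.12 0.5594999999999993 0.5819999999999985 2222222111114788888888888888711111111111
-0.15 0.5594999999999993 0.5864999999999984 1111111111112788888888888888778723311111
-0.18 0.5609999999999993 0.5819999999999985 1111111111113555555565555556822222211111
```

Emit:
drive_tool(offset=[[0,0,0.1],[0,0,0.2],[0,0,0.2],[0,0,0.2],[0,0,0.2],[0,0,0.2],[0,0,0.2],[0,0,0.2],[0,0,0.1],[0,0,0.05]], turn=[[0,0,0],[0,0,0],[0,0,0],[0,0,0],[0,0,0],[0,0,0],[0,0,0],[0,0,0],[0,0,0],[0,0,0]], hand=[0.1,0.1,0.1,0.1,0.1,0.1,0.1,0.1,0.1,0.1])

```text
time_s: 58.85
position: [0.5703, -0.2236, 0.0142]
tool_rot: [[0.001, 1.0, 0.001], [1.0, -0.001, -0.0], [-0.0, 0.001, -1.0]]
ft_force: [0.0, -0.0, -4.3]
grip_width: 0.0234
gripper_force: 80.1
```

Emit:
drive_tool(offset=[[0,0,0.05],[0,0,0.05],[0,0,0.03],[0,0,0.02],[0,0,0],[0,0,0],[0,0,0],[0,0,0],[0,0,0],[0,0,0]], turn=[[0,0,0],[0,0,0],[0,0,0],[0,0,0],[0,0,0],[0,0,0],[0,0,0],[0,0,0],[0,0,0],[0,0,0]], hand=[0.1,0.1,0.1,0.1,0.1,0.1,0.1,0.1,0.1,0.1])

```text
time_s: 60.1
position: [0.5705, -0.2237, 0.0103]
tool_rot: [[0.001, 1.0, 0.002], [1.0, -0.001, -0.001], [-0.001, 0.002, -1.0]]
ft_force: [-5.5, 1.8, 11.1]
grip_width: 0.0233
gripper_force: 82.1
```

Emit:
drive_tool(offset=[[0,0,-0.03],[0,0,0],[0,0,0],[0,0,0],[0,0,0],[0,0,-0.2],[0,0,-0.5],[0,0,-0.8],[0,0,-0.8],[0,0,-0.8]], turn=[[0,0,0],[0,0,0],[0,0,0],[0,0,0],[0,0,0],[0,0,0],[0,0,0],[0,0,0],[0,0,0],[0,0,0]], hand=[0.35,0.45,0.55,0.6,0.6,0.6,0.6,0.6,0.6,0.6])

```text
time_s: 61.35
position: [0.5701, -0.2235, 0.1353]
tool_rot: [[0.001, 1.0, 0.002], [1.0, -0.001, -0.001], [-0.001, 0.002, -1.0]]
ft_force: [-0.2, -0.6, 0.3]
grip_width: 0.0512
gripper_force: 0.0
```

Emit:
drive_tool(offset=[[0,0,-0.8],[0,0,-0.8],[0,0,-0.3],[0,0,0],[0,0,0],[0,0,0],[0,0,0],[0,0,0],[0,0,0],[0,0,0]], turn=[[0,0,0],[0,0,0],[0,0,0],[0,0,0],[0,0,0],[0,0,0],[0,0,0],[0,0,0],[0,0,0],[0,0,0]], hand=[0.6,0.6,0.6,0.6,0.6,0.6,0.6,0.6,0.6,0.6])

```text
time_s: 62.6
position: [0.57, -0.2235, 0.2096]
tool_rot: [[0.001, 1.0, 0.001], [1.0, -0.001, -0.0], [-0.0, 0.001, -1.0]]
ft_force: [0.2, 0.2, 0.1]
grip_width: 0.051
gripper_force: 0.0
```

```bash
python3 -c "
from h import *
st()
c,im=snap('wrist','w18.png')
g=cv2.cvtColor(im,6).astype(float)
z=.065
for y in(-.1,-.14,-.2,-.25,-.3,-.33):
  xs=np.arange(.54,.61,.0015);v=[]
  for x in xs:
    a,b=np.round(proj(c,[x,y,z])).astype(int);v.append(g[b,a] if 0<=b<420 and 0<=a<560 else 0)
  print(y,''.join('%d'%(q//26) for q in v))
z=.069
for x in (.571,):
  ys=np.arange(-.4,-.03,.004);v=[]
  for y in ys:
    a,b=np.round(proj(c,[x,y,z])).astype(int);v.append(g[b,a] if 0<=b<420 and 0<=a<560 else 0)
  print(''.join('%d'%(q//26) for q in v))
  k=ys[np.array(v)>140];print(k.min(),k.max())
a=cv2.imread('pics/w2.png',0)
"
```

```text
t 62.6 p [ 0.57   -0.2235  0.2096] q [-32.5  27.7  62.2   0.   90.  -32.4] F [0.2 0.2 0.1] w 0.051 gf 0.0 yaw x-axis 89.93 tz [ 0.001 -0.    -1.   ]
-0.1 32222222222278999999999999998322222222222222222
-0.14 32222222222249999999999999997533679998643333322
-0.2 21122222222246777777799999998633323332222332211
-0.25 33233222222279999999999999997434443333333333322
-0.3 33332222222259999999999999998433478998732333321
-0.33 22222222222278999999999999998533333322222222222
332239499999999999999999999999999999999999999999999999999999999999999999999999999999958100000
-0.38 -0.05599999999999972
```

```bash
python3 -c "
from h import *
print(env.close_job())"
```

```text
the job is handed in; nothing more can be done
None
```

Job handed in after 62.6 s of robot time: I found two padlocks and no cylinders on the bench; both were seen lying in the drawer before I pushed it shut to its stop, and the final camera check shows the bar back at its start position in both brackets (the hand-in returned no verdict).

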